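# Loosen the gravel in the hopper, then draw its sprung gate plunger and hold it open

## Robot

A 6-joint arm with a two-finger parallel gripper is mounted at the origin on a cart in front of the work surface, level with it; the furniture and walls round the work are solid. World frame = base frame: x ahead of the robot, y to its left, z up, the work surface at z = 0. Lengths are in m, angles in rad, forces in N, time in s.
With the tool pointing down it reaches from about 0.375 to 0.9 m from the base axis. Payload 3.1 kg.
Tool frame: the origin (TCP) lies at the very end of the fingers, on their centre line; the grasp point (between the pads) lies 19 mm behind it; z points along the fingers, y is the direction in which the jaws open and shut (so a half turn about z gives the same grasp; the last joint's range is limited). The gripper opens to 87 mm and grips with 3 to 60 N. Pads are 19 mm wide; open, the fingers measure 117 mm over their backs; the gripper's body (75 mm by 190 mm) begins 51 mm behind the grasp point.
Start: joints at [0.948, 0.527, 1.433, -0, 1.181, -0.178], TCP at [0.269, 0.564, 0.223] pointing down, gripper open.
Joint ranges: [-3.08, 3.08], [-0.75, 2.2], [0.22, 2.44], [-1.43, 4.57], [0, 2.65], [-2.85, 2.85]. Speed limits (rad/s): [2.79, 2.79, 3.14, 3.14, 3.14, 3.14].

## Interface

Orientations are given as a unit quaternion [x, y, z, w].
In Python, from rig import robot gives the robot as it stands. The module is installed in compiled form; this text tells all that it offers.
- The arm moves only by the tool carry_out, never from a script. Its argument "series" is a list of rows, each a list of 7 numbers: the shift along the tool's x, y, z in mm, then the turn, a rotation vector about the tool's x, y, z in degrees, then the gripper command: -1 is shut, 1 is fully open, values between are in proportion. In form: [[tx, ty, tz, rx, ry, rz, claw], ...]. A call has 1 to 8 rows; each row is the pose to reach, as a shift and turn from the pose measured when the call began, along the tool's axes at that moment; what a row does not reach only later rows make up. A row lasts 1/8 s, in which the tool goes at most 62.5 mm and 10.7 degrees, less where a joint would pass 70% of its speed; a pose out of reach is approached as far as the arm can. A call with a gripper value outside its range is refused whole. The fingers move at their own pace and stop on an object; "force" is the grip in N (left out, the last holds). Time passes only in rows, so rows that repeat a pose let the fingers close. It gives the time, the measured TCP pose, the force and the opening at its end, in the units of the state.
- robot.get_obs(): the state, without advancing time (a new reading comes with each control period).
- robot.camera(name): name is "scene" or "top"; returns a dict with "pixels" (400x640x3 uint8, red, green, blue), "fx", "fy", "cx", "cy" (pixels), "position" and "attitude" of the camera in the world. Camera axes: x right, y down, z forward; pixel columns grow to the right and rows downward; lengths in m; the calibration is good to about 2 mm. A picture is of the moment at which its call begins. There is no depth.
- robot.hand_in(): hands the job in, once; it reports no verdict.
The state is a dict: "time": time; "q": joint angles; "joint_velocities": joint speeds; "joint_torque": joint torques, N m; "position": TCP position; "tool_rot": TCP orientation; "ft_force": force on the tool from outside, world axes, zero at the start; "moment": the same for the moment, N m; "grip_width": finger opening in m.
Only numpy, scipy, OpenCV 4.12 (cv2) and the standard library are available. Lean on these libraries where they do the work, as an engineer would, in place of code of your own. Each camera call takes 0.05 s, during which the arm holds its last target.

## Task

Take the wooden-handled stirring rod out of its block and stir the gravel in the bottom of the steel hopper round and round until the pebbles have clearly shifted about, then one full turn more (three or four turns in all will do), and stand the rod back in its block. After that pull the sprung gate plunger by its red knob fully back to its stop, so that all the gravel drops into the bowl below, and finish while still holding it back there. Keep the plunger shut until the rod is back in its block, spill no gravel, leave the bowl where it stands and do not disturb the other things on the bench.

Things in the scene. Friction and masses are not known exactly. Their poses are not given: they have to be found in the camera images.
- hopper: Fixed gravel hopper on a stand; origin on the worktop under the hopper's axis, z up, x from the red knob through the hopper to the column. Blue base plate from 78 mm before to 122 mm behind the origin, 150 mm wide, 12 mm high; steel column (24 mm thick, 180 mm high) 98 mm behind the axis; open steel cone, 118 mm wide inside at the rim, 50 mm at its foot; outlet 84 mm above the worktop.
- hopper_mouth (a point): Centre of the hopper's rim, on its axis, 172 mm above the worktop; axes as hopper. The rolled rim is 129 mm across outside and is the hopper's highest edge (2 mm above this point).
- hopper_throat (a point): On the hopper's axis at the foot of the cone (bore 50 mm), 114 mm above the worktop, 2 mm above the flat top of the shut plunger, on which the pebbles lie one to two deep (centres 4 to 11 mm above this point). The inner wall is 26 mm from the axis at this height, then slopes out: about 57 mm from the axis 38 mm higher. Axes as hopper.
- plunger (a joint): Sprung gate plunger, slide: 0 = shut, its flat brass tongue right across the outlet and its nose seated in the brass-framed slot on the far side; grows as it is pulled level along the hopper's -x; 0.058 = fully back at its stop, nose clear of the outlet, the pebbles drop through. The spring pulls it shut with about 4.5 N at 0, 10 N fully back; let go, it snaps shut.
- plunger_grip (a point): Middle of the plunger's bare level stem (16 mm thick, 33 mm long, along the hopper's x), 102 mm above the worktop, 127 mm before (-x) the hopper's axis when shut; moves with the plunger. The red knob, a disc 38 mm across, 10 mm thick, begins 14 mm from here on the -x side: fingers across the stem can pull against it. When shut, the fixed housing ends 21 mm from here on the +x side.
- plunger_nose (a point): Tip of the plunger's brass tongue (49 mm wide, 20 mm thick), on its centre line; 34 mm behind the hopper's axis, through the seat slot, when shut.
- bowl: Small steel bowl, 125 mm across, 55 mm high, open, standing loose on the base plate under the spout; origin at the centre of its underside, z up.
- rod: Stirring rod, 90 g, upright in its block at the start. Origin at its lower tip, z along it to the handle. Steel 11 mm thick up to 68 mm, brass ferrule 17 mm thick to 74 mm, square wooden handle 18 x 18 mm from 74 to 148 mm (faces along the rod's x and y), rounded top at 157 mm.
- rod_tip (a point): Lower tip of the rod (the rod's origin).
- rod_grip (a point): Middle of the rod's wooden handle's lower half, 100 mm above the tip: the place to grip.
- rod_stand: Beech block 60 x 60 x 55 mm, fixed to the bench, with one round hole in its top; origin at the centre of its underside, z up, yaw as the rod's at the start.
- stand_hole (a point): Centre of the hole's mouth in the block's top, 55 mm above the worktop. The hole is 17 mm wide, widened to 27 mm by a chamfer over its top 5 mm, 45 mm deep; the rod stands on its floor.
- sample_tin: Bystander: aluminium sample tin with lid, 66 mm across, 46 mm high; origin under its centre.
- timer: Bystander: black stopwatch, 71 x 60 x 19 mm, lying flat.
- brush: Bystander: bristle brush with wooden handle, 212 x 41 x 19 mm, lying flat.
- crucible: Bystander: white porcelain crucible, 44 mm across, 37 mm high.
- pebble_1: One of seven rounded gravel pebbles in grey and tan, about 15 x 15 x 14 mm, 10 g, loose in the bottom of the hopper; origin at its centre.
- pebble_2: One of seven rounded gravel pebbles in grey and tan, about 15 x 15 x 14 mm, 10 g, loose in the bottom of the hopper; origin at its centre.
- pebble_3: One of seven rounded gravel pebbles in grey and tan, about 15 x 15 x 14 mm, 10 g, loose in the bottom of the hopper; origin at its centre.
- pebble_4: One of seven rounded gravel pebbles in grey and tan, about 15 x 15 x 14 mm, 10 g, loose in the bottom of the hopper; origin at its centre.
- pebble_5: One of seven rounded gravel pebbles in grey and tan, about 15 x 15 x 14 mm, 10 g, loose in the bottom of the hopper; origin at its centre.
- pebble_6: One of seven rounded gravel pebbles in grey and tan, about 15 x 15 x 14 mm, 10 g, loose in the bottom of the hopper; origin at its centre.
- pebble_7: One of seven rounded gravel pebbles in grey and tan, about 15 x 15 x 14 mm, 10 g, loose in the bottom of the hopper; origin at its centre.

How it is judged:
By the outcome, as a careful person would: the job done as asked, in the order asked, and still so for the second after the job is handed in, while the arm keeps its last pose, push and grip.
It also fails if it takes over 72 s, if anything falls off the work surface, if the arm or the gripper's body presses on something with over 40 N, if the wrist force passes 120 N, or if a joint passes its speed limit or range.

## Working session

There is one attempt and no reset: what is moved stays moved. The work goes in short steps, Python scripts to look and compute and a tool call to move; the robot and the scene stay as the last step left them, time stands still between calls to the robot, and variables do not carry over. Pictures are saved under pics/ and viewed, and the job is handed in when it is done.

Besides the shell and the picture viewer there is one more tool, called after ">>>" as name(argument=value, ...) on one line, values as JSON. carry_out: Moves the arm, as the interface text tells. Its arguments: {"type":"object","properties":{"series":{"type":"array"},"force":{"type":"number"}},"required":["series"]}

```bash
mkdir -p pics; python3 - <<'E'
from rig import robot
import cv2,json
for n in("scene","top"):
    c=robot.camera(n); cv2.imwrite(f"pics/{n}0.png",c["pixels"][:,:,::-1])
    print(n,{k:v for k,v in c.items() if k!="pixels"})
print(robot.get_obs())
E
```

```text
scene {'fx': 457.9180113277913, 'fy': 457.9180113277913, 'cx': 319.4056656038034, 'cy': 197.11911704686932, 'position': array([0.1545566 , 0.79606228, 1.14703587]), 'attitude': array([-0.2293972 ,  0.91142905, -0.32915701,  0.09126702])}
top {'fx': 414.81299814486863, 'fy': 414.81299814486863, 'cx': 326.06990956767305, 'cy': 186.8172605695027, 'position': array([0.49716027, 0.06897277, 1.20940436]), 'attitude': array([ 0.70996091, -0.7034229 ,  0.02451505, -0.023468  ])}
{'time': 0.1, 'q': array([ 9.47511493e-01,  5.28371397e-01,  1.43377350e+00,  3.81346203e-05,
        1.18139770e+00, -1.78490248e-01]), 'joint_velocities': array([-0.00206568, -0.00138915, -0.00357215,  0.00089373,  0.00112743,
       -0.00026074]), 'joint_torque': array([ 4.74863846e-04, -4.40986097e+01, -1.77150178e+01,  6.35472033e-02,
        5.33573760e-02, -1.28758418e-05]), 'position': array([0.26848898, 0.56366535, 0.22167081]), 'tool_rot': array([ 2.20575478e-01,  9.75369421e-01, -8.90786280e-04, -3.96701905e-04]), 'ft_force': array([-0.45215307, -0.21117195,  0.3773835 ]), 'moment': array([-0.03105198, -0.01900085,  0.00893132]), 'grip_width': 0.0872242931786033}
```

View pics/scene0.png

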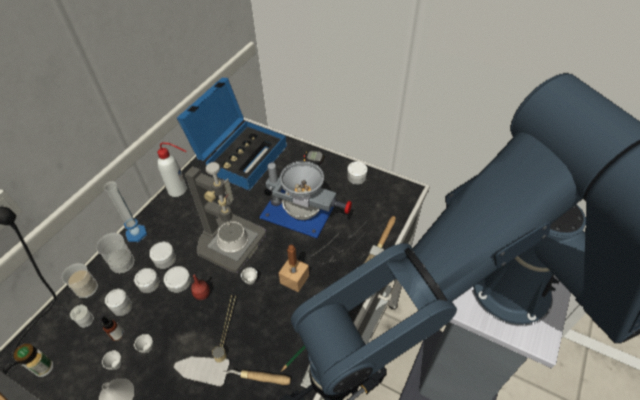

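View pics/top0.png

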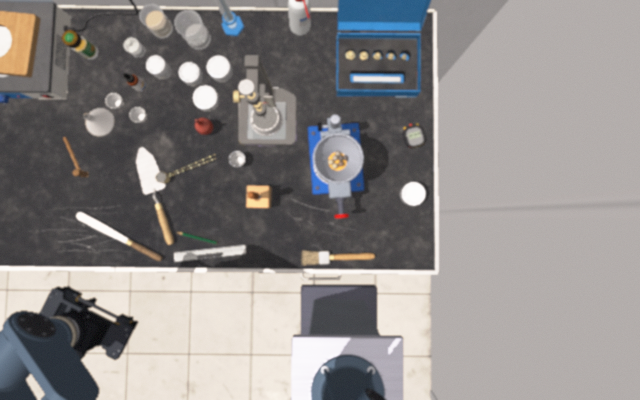

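The top view shows the rod and block at about (258,196), the hopper at (338,160) and the knob at (341,215). I'll write helpers and zoom in.

```bash
cat > h.py <<'E'
from rig import robot
import cv2,numpy as np
from scipy.spatial.transform import Rotation as R
def cam(n):
    c=robot.camera(n); c['img']=c['pixels'][:,:,::-1].copy(); c['Rm']=R.from_quat(c['attitude']).as_matrix(); return c
def ray(c,u,v):
    return c['Rm']@np.array([(u-c['cx'])/c['fx'],(v-c['cy'])/c['fy'],1.])
def onz(c,u,v,z):
    d=ray(c,u,v); p=np.array(c['position']); return p+d*(z-p[2])/d[2]
def proj(c,P):
    q=c['Rm'].T@(np.array(P)-c['position']); return np.array([c['fx']*q[0]/q[2]+c['cx'],c['fy']*q[1]/q[2]+c['cy']])
def tri(c1,p1,c2,p2):
    A=[];b=[]
    for c,p in((c1,p1),(c2,p2)):
        d=ray(c,*p);d/=np.linalg.norm(d);M=np.eye(3)-np.outer(d,d);A.append(M);b.append(M@c['position'])
    x=np.linalg.lstsq(np.vstack(A),np.hstack(b),rcond=None)[0]; return x
def crop(c,u,v,w,h,s,fn):
    im=c['img'][v:v+h,u:u+w]; cv2.imwrite(fn,cv2.resize(im,None,fx=s,fy=s,interpolation=cv2.INTER_CUBIC))
E
python3 - <<'E'
from h import *
t=cam('top');s=cam('scene')
print(onz(t,338,160,.172),onz(t,258,196,.055),onz(t,341,215,.102))
crop(t,230,100,150,130,5,'pics/t1.png')
crop(s,240,140,120,160,4,'pics/s1.png')
for n,c,lo in(('top',t,0),('scene',s,0)):
    hsv=cv2.cvtColor(c['img'],cv2.COLOR_BGR2HSV)
    m=((hsv[...,0]>110)|(hsv[...,0]<3))
    m=(cv2.inRange(hsv,(0,150,90),(6,255,255))|cv2.inRange(hsv,(172,150,90),(180,255,255)))
    k,l,st,ce=cv2.connectedComponentsWithStats(m)
    for i in range(1,k):
        if st[i,4]>10:print(n,'red',st[i],ce[i])
    m=cv2.inRange(hsv,(105,150,60),(125,255,255))
    k,l,st,ce=cv2.connectedComponentsWithStats(m)
    for i in range(1,k):
        if st[i,4]>60:print(n,'blue',st[i],ce[i])
E
```

```text
[0.63563987 0.03834509 0.172     ] [0.54824786 0.25691151 0.055     ] [0.49757417 0.02721948 0.102     ]
top red [197 120  15  14 104] [203.29807692 126.66346154]
top red [334 214  14   5  55] [340.69090909 215.69090909]
top blue [342 123  18  19 146] [352.80821918 129.61643836]
top blue [308 126  20  68 441] [315.24716553 160.66213152]
top blue [351 171  13  20 154] [357.77922078 182.73376623]
scene red [158 148  10  10  80] [162.65   152.8125]
scene red [344 201   7  12  50] [347.26 206.38]
scene red [192 277  14  22 186] [198.60752688 289.56451613]
scene blue [ 260  202   71   36 1009] [295.00396432 220.09217047]
```

View pics/t1.png

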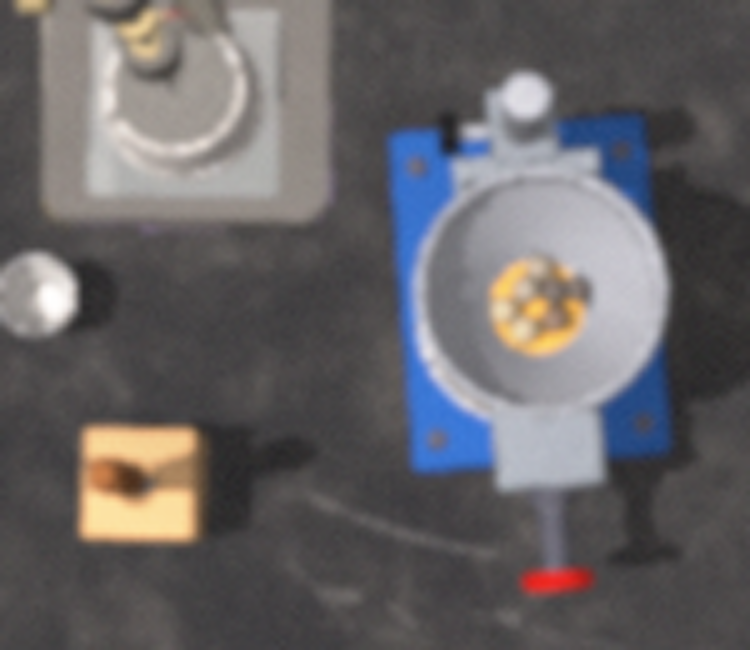

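View pics/s1.png

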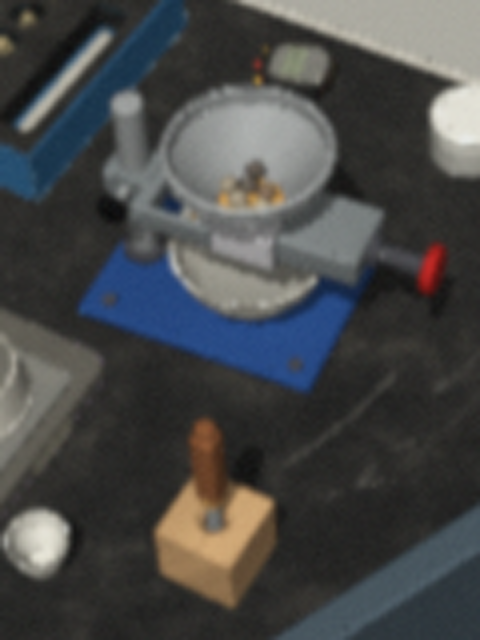

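```bash
python3 - <<'E'
from h import *
t=cam('top');s=cam('scene')
# block
hsv=cv2.cvtColor(t['img'],cv2.COLOR_BGR2HSV)
sub=hsv[180:215,240:280]
m=np.zeros((400,640),np.uint8); m[180:215,240:280]=cv2.inRange(sub,(8,60,150),(25,255,255))
m=cv2.morphologyEx(m,cv2.MORPH_CLOSE,np.ones((7,7)))
c,_=cv2.findContours(m,0,2); c=max(c,key=cv2.contourArea); r=cv2.minAreaRect(c); print('block',r)
box=cv2.boxPoints(r); print([onz(t,*b,.055)[:2].round(4) for b in box], onz(t,*r[0],.055))
# blue plate: full hull
m=cv2.inRange(hsv,(105,150,60),(125,255,255)); m[:, :300]=0;m[:,372:]=0;m[:110]=0;m[205:]=0
pts=cv2.findNonZero(m); r=cv2.minAreaRect(pts); print('plate',r)
W=np.array([onz(t,*b,.012)[:2] for b in cv2.boxPoints(r)]);print(W.round(4),'c',W.mean(0))
hu=cv2.convexHull(pts)
W=np.array([onz(t,*p[0],.012)[:2] for p in hu]).astype(np.float32)*1000
print('plate world',cv2.minAreaRect(W))
# throat: brass
m=cv2.inRange(hsv,(10,120,120),(30,255,255)); m[:150]=0;m[178:]=0;m[:,:322]=0;m[:,355:]=0
pts=cv2.findNonZero(m);hu=cv2.convexHull(pts); print('throat',cv2.minEnclosingCircle(hu)); 
(e,rr)=cv2.minEnclosingCircle(hu); print(onz(t,*e,.113))
for z,p in((.102,(340.7,215.7)),):print('knob',onz(t,*p,z))
print('knob tri',tri(t,(340.7,215.7),s,(347.26,206.4)))
# rim: compare
for (u,v) in((413,292),(670,292),(541,172),(541,420)):
    pass
W=[onz(t,230+u/5,100+v/5,.172)[:2] for u,v in((413,296),(670,296),(543,172),(541,420))];print(np.array(W).round(4))
# rod tip top in both views
a=onz(t,248.5,194.5,.1675+.0);print('rodtop guess',a)
crop(s,270,235,60,65,10,'pics/s2.png')
crop(t,240,175,45,45,13,'pics/t2.png')
E
```

```text
block ((257.0, 196.0), (22.0, 22.0), 90.0)
[array([0.5786, 0.291 ]), array([0.5792, 0.2296]), array([0.5179, 0.2285]), array([0.5173, 0.2896])] [0.54822205 0.25969493 0.055     ]
plate ((335.36334228515625, 158.18955993652344), (67.86358642578125, 51.231651306152344), 85.68397521972656)
[[ 0.7553  0.1241]
 [ 0.7682 -0.0251]
 [ 0.5701 -0.0406]
 [ 0.5575  0.107 ]] c [0.66277675 0.04133832]
plate world ((662.8204345703125, 41.55242156982422), (198.61781311035156, 148.54933166503906), 4.9650444984436035)
throat ((336.52630615234375, 161.26315307617188), 8.649941444396973)
[0.64009546 0.0404995  0.113     ]
knob [0.49570679 0.02800596 0.102     ]
knob tri [0.49679797 0.0285622  0.10307466]
[[ 0.6371  0.1023]
 [ 0.6383 -0.0271]
 [ 0.7008  0.0373]
 [ 0.575   0.0374]]
rodtop guess [0.54682066 0.26254356 0.1675    ]
```

View pics/s2.png

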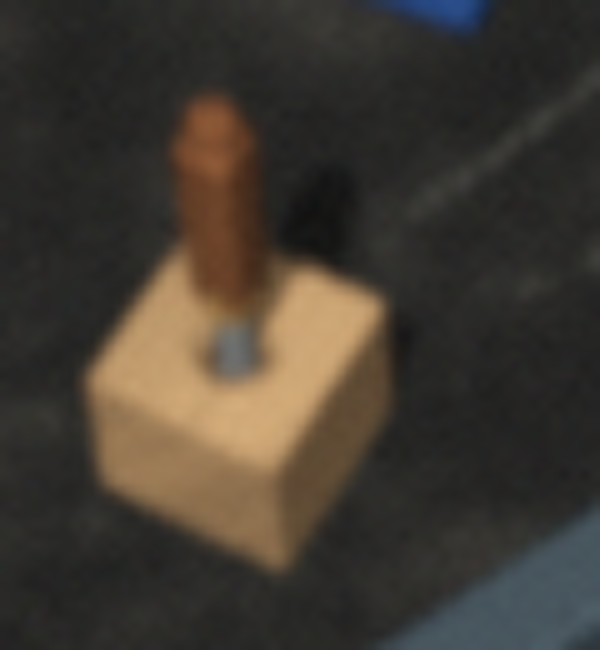

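View pics/t2.png

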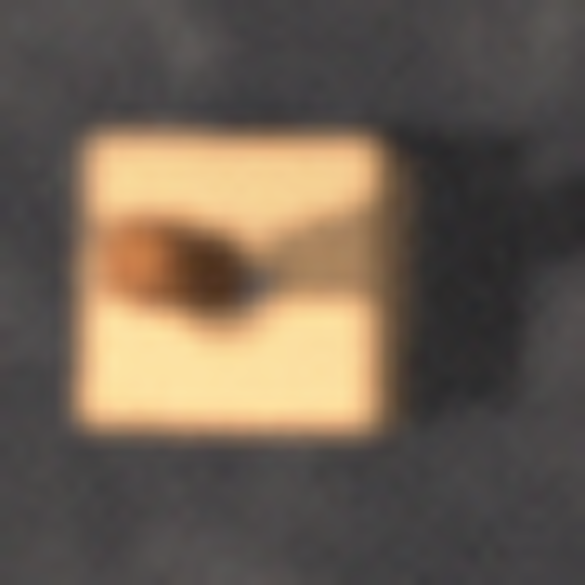

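```bash
python3 - <<'E'
from h import *
t=cam('top');s=cam('scene')
f=lambda p,o,k:[(p[0]+.5)/k-.5+o[0],(p[1]+.5)/k-.5+o[1]]
T=lambda *p:f(p,(240,175),13); S=lambda *p:f(p,(270,235),10)
print('rodtop',tri(t,T(128,255),s,S(212,108)))
print('hole s',onz(s,*S(233,360),.055), 'steel t',onz(t,*T(258,285),.058))
for n,P in(('TL',(85,132)),('TR',(386,130)),('BR',(380,428)),('BL',(74,430))):print(n,onz(t,*T(*P),.055).round(4))
for n,P in(('l',(88,382)),('b',(275,470)),('r',(388,302)),('top',(185,245))):print(n,onz(s,*S(*P),.055).round(4))
# edge lines of block via Canny/subpixel: 
g=cv2.cvtColor(t['img'],cv2.COLOR_BGR2GRAY).astype(float)
rows=[]
for v in range(188,206):
    r=g[v,238:256]; k=np.argmax(np.diff(r)); d=np.diff(r); w=np.clip(d[max(k-2,0):k+3],0,None); rows.append((v,238.5+(np.arange(max(k-2,0),max(k-2,0)+len(w))*w).sum()/w.sum()))
rows=np.array(rows);P=np.array([onz(t,u,v,.055)[:2] for v,u in rows]);a=np.polyfit(P[:,0],P[:,1],1);print('left edge yaw',np.degrees(np.arctan(a[0])),a[0]*.548+a[1])
cols=[]
for u in range(248,268):
    r=g[178:194,u]; d=np.clip(np.diff(r),0,None); k=np.argmax(d); sl=slice(max(k-2,0),k+3); cols.append((u,178.5+(np.arange(len(d))[sl]*d[sl]).sum()/d[sl].sum()))
P=np.array([onz(t,u,v,.055)[:2] for u,v in cols]);a=np.polyfit(P[:,1],P[:,0],1);print('top edge yaw',-np.degrees(np.arctan(a[0])),a[0]*.258+a[1])
cols=[]
for u in range(248,268):
    r=-g[200:216,u]; d=np.clip(np.diff(r),0,None); k=np.argmax(d); sl=slice(max(k-2,0),k+3); cols.append((u,200.5+(np.arange(len(d))[sl]*d[sl]).sum()/d[sl].sum()))
P=np.array([onz(t,u,v,.055)[:2] for u,v in cols]);a=np.polyfit(P[:,1],P[:,0],1);print('bot edge yaw',-np.degrees(np.arctan(a[0])),a[0]*.258+a[1])
E
```

```text
rodtop [0.5474763  0.25998609 0.16897466]
hole s [0.54537037 0.26598432 0.055     ] steel t [0.54686824 0.25255335 0.058     ]
TL [0.5795 0.2908 0.055 ]
TR [0.5805 0.2262 0.055 ]
BR [0.5166 0.2263 0.055 ]
BL [0.5156 0.2917 0.055 ]
l [0.5769 0.2906 0.055 ]
b [0.5179 0.29   0.055 ]
r [0.5169 0.2299 0.055 ]
top [0.5761 0.2405 0.055 ]
left edge yaw 0.3466131253992363 0.2910730102653562
top edge yaw -0.9477887491828855 0.5786705491560907
bot edge yaw -0.5456106765954771 0.5162927970318152
```

```bash
cat >> h.py <<'E'
def tgt(psi):
    a=np.radians(psi); y=np.array([np.cos(a),np.sin(a),0]); z=np.array([0,0,-1.]); return np.column_stack([np.cross(y,z),y,z])
def plan(pos,psi,o=None):
    o=o or robot.get_obs(); Rm=R.from_quat(o['tool_rot']).as_matrix()
    sh=Rm.T@(np.array(pos)-o['position'])*1000; rv=np.degrees(R.from_matrix(Rm.T@tgt(psi)).as_rotvec())
    print('shift',sh.round(1),'rot',rv.round(1)); return sh,rv
def st():
    o=robot.get_obs(); y=R.from_quat(o['tool_rot']).as_matrix()[:,1]; print('t',round(o['time'],2),'p',o['position'].round(4),'psi',np.degrees(np.arctan2(y[1],y[0])).round(2),'F',o['ft_force'].round(2),'M',o['moment'].round(2),'w',round(o['grip_width'],4),'q',o['q'].round(2))
E
python3 -c "
from h import *
st();plan([.5475,.260,.222],89.5)"
```

```text
t 0.4 p [0.2688 0.5641 0.2224] psi 64.52 F [-0.32  0.12  0.61] M [ 0.03 -0.01 -0.05] w 0.0872 q [ 0.95  0.53  1.43 -0.    1.18 -0.18]
shift [-382.4 -154.6    0.4] rot [ -0.  -0. -25.]
```

>>> carry_out(series=[[-48,-19,0,0,0,-3,1],[-96,-39,0,0,0,-6,1],[-144,-58,0,0,0,-9,1],[-192,-77,0,0,0,-12,1],[-240,-97,0,0,0,-16,1],[-288,-116,0,0,0,-19,1],[-336,-135,0,0,0,-22,1],[-382,-155,0,0,0,-25,1]])

```text
time: 1.4
position: [0.5482, 0.2585, 0.2226]
tool_rot: [0.003, 1.0, -0.0, 0.0]
ft_force: [-0.1, 0.3, -0.1]
grip_width: 0.0869
```

```bash
python3 -c "
from h import *
st();plan([.5475,.260,.222],89.5)
t=cam('top');s=cam('scene');crop(t,180,120,150,120,5,'pics/t3.png');crop(s,220,140,180,160,4,'pics/s3.png')"
```

```text
t 1.4 p [0.5482 0.2585 0.2226] psi 89.6 F [-0.12  0.33 -0.13] M [ 0.04 -0.03 -0.01] w 0.0869 q [ 0.26  0.5   1.48 -0.    1.16 -1.31]
shift [0.7 1.5 0.6] rot [-0.   0.   0.1]
```

View pics/t3.png

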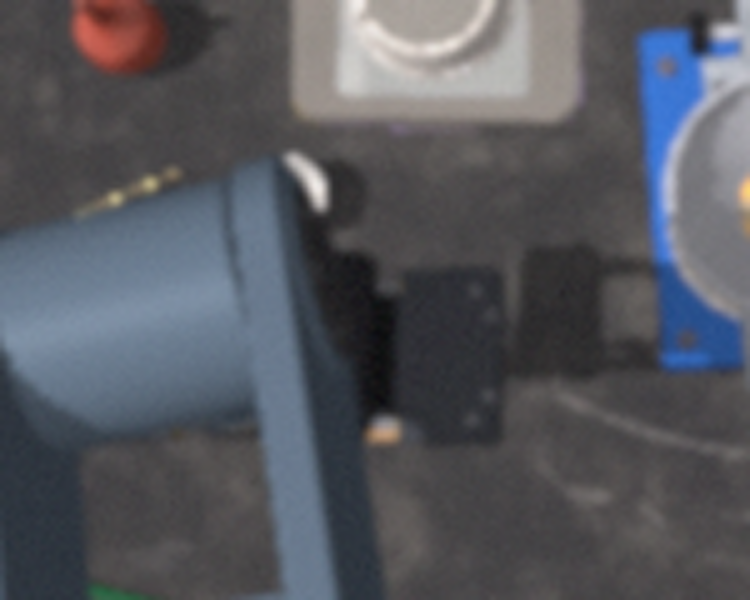

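View pics/s3.png

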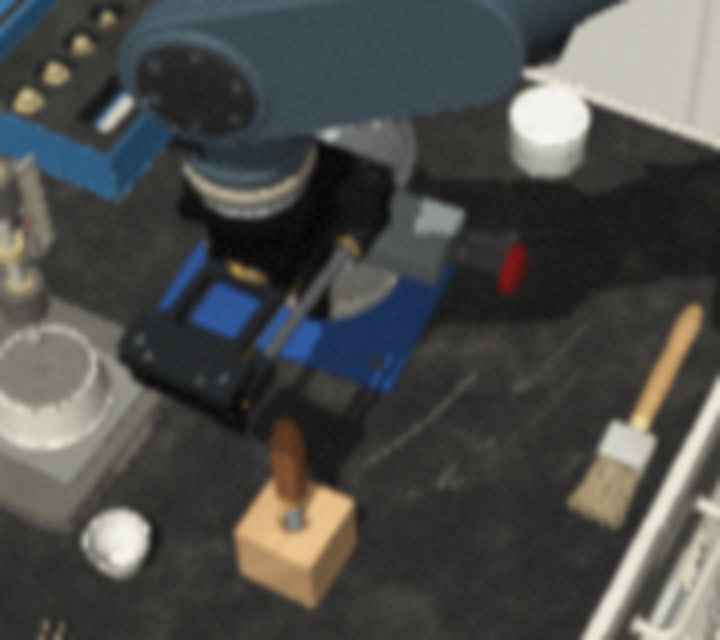

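```bash
python3 -c "
from h import *
s=cam('scene');o=robot.get_obs();st()
p=proj(s,o['position']);print(p,proj(s,o['position']+[0,.0435,0]),proj(s,o['position']-[0,.0435,0]))
c=s['img']
for d in(0,.0435,-.0435):
  q=proj(s,o['position']+[0,d,0]);cv2.circle(c,tuple(int(round(x)) for x in q),1,(0,255,0),-1)
crop(s,240,190,90,110,7,'pics/s4.png');plan([.5475,.260,.103],89.5)"
```

```text
t 1.55 p [0.5488 0.2578 0.2224] psi 89.26 F [-0.47  0.43 -0.74] M [0.04 0.02 0.02] w 0.0868 q [ 0.26  0.5   1.48 -0.    1.16 -1.3 ]
[289.30813554 232.37539649] [280.06931988 245.31228427] [298.15980261 219.98062341]
shift [  1.4   2.2 119.4] rot [-0.   0.  -0.2]
```

View pics/s4.png

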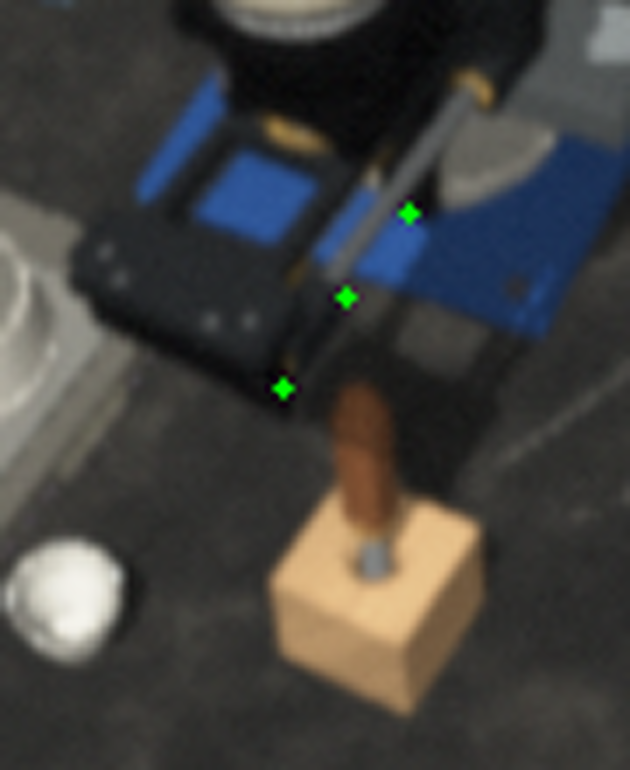

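The projected fingertips match the image, so I'll go down around the handle.

>>> carry_out(series=[[1,2,20,0,0,0,1],[1,2,40,0,0,0,1],[1,2,60,0,0,0,1],[1,2,80,0,0,0,1],[1,2,100,0,0,0,1],[1,2,112,0,0,0,1],[1,2,119,0,0,0,1],[1,2,119,0,0,0,1]])

```text
time: 2.55
position: [0.5476, 0.26, 0.1032]
tool_rot: [0.006, 1.0, -0.0, 0.0]
ft_force: [0.1, 0.6, -0.5]
grip_width: 0.087
```

```bash
python3 -c "
from h import *
s=cam('scene');st();crop(s,240,200,90,110,7,'pics/s5.png');plan([.5475,.260,.103],89.5)"
```

```text
t 2.6 p [0.5481 0.26   0.1037] psi 89.27 F [-0.71  0.25  0.26] M [0.02 0.04 0.03] w 0.087 q [ 0.26  0.65  1.58 -0.    0.91 -1.3 ]
shift [ 0.6 -0.   0.7] rot [ 0.   0.1 -0.2]
```

View pics/s5.png

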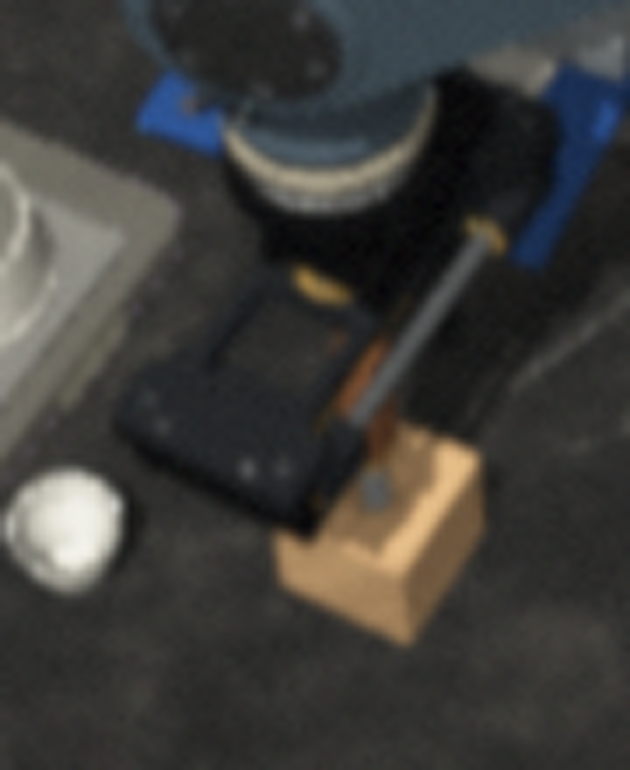

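>>> carry_out(series=[[0,0,0,0,0,0,0],[0,0,0,0,0,0,-0.4],[0,0,0,0,0,0,-0.8],[0,0,0,0,0,0,-1],[0,0,0,0,0,0,-1],[0,0,0,0,0,0,-1]], force=12)

```text
time: 3.35
position: [0.548, 0.26, 0.1037]
tool_rot: [0.006, 1.0, 0.0, 0.0]
ft_force: [-0.7, 0.1, -0.3]
grip_width: 0.0351
```

>>> carry_out(series=[[0,0,0,0,0,0,-1],[0,0,0,0,0,0,-1]], force=40)

```text
time: 3.6
position: [0.548, 0.26, 0.1036]
tool_rot: [0.006, 1.0, -0.0, 0.0]
ft_force: [0.5, 0.4, -1.0]
grip_width: 0.0176
```

```bash
python3 -c "
from h import *
st();plan([.5475,.260,.303],89.5)"
```

```text
t 3.6 p [0.548  0.26   0.1036] psi 89.27 F [ 0.48  0.37 -1.01] M [-0.01 -0.03  0.03] w 0.0176 q [ 0.26  0.65  1.58 -0.    0.91 -1.3 ]
shift [   0.3   -0.  -199.4] rot [-0.   0.  -0.2]
```

>>> carry_out(series=[[0,0,0,0,0,0,-1],[0,0,-15,0,0,0,-1],[0,0,-35,0,0,0,-1],[0,0,-60,0,0,0,-1],[0,0,-95,0,0,0,-1],[0,0,-130,0,0,0,-1],[0,0,-165,0,0,0,-1],[0,0,-200,0,0,0,-1]], force=40)

```text
time: 4.6
position: [0.5475, 0.26, 0.3059]
tool_rot: [0.006, 1.0, 0.0, 0.001]
ft_force: [0.3, -0.8, -0.9]
grip_width: 0.018
```

```bash
python3 -c "
from h import *
s=cam('scene');t=cam('top');st();crop(s,220,120,130,160,4,'pics/s6.png');crop(t,200,120,150,120,5,'pics/t6.png');plan([.640,.0395,.303],89.5)"
```

```text
t 4.7 p [0.5503 0.2608 0.3093] psi 89.28 F [ 1.23  0.38 -0.08] M [ 0.06 -0.02  0.01] w 0.0182 q [ 0.26  0.42  1.37 -0.    1.34 -1.3 ]
shift [ -92.4 -220.1    6.7] rot [ 0.2  0.6 -0.2]
```

View pics/s6.png

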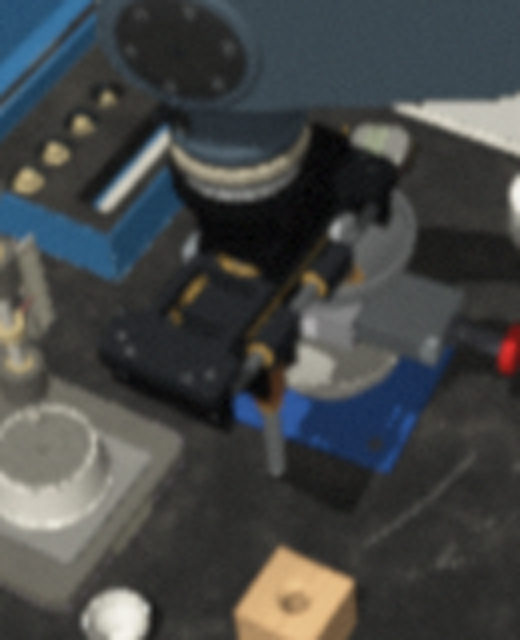

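View pics/t6.png

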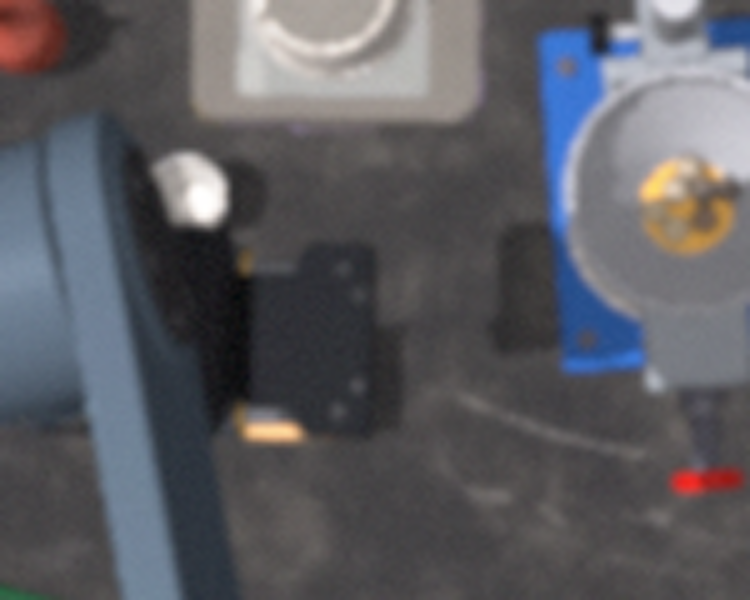

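```bash
python3 -c "
from h import *
s=cam('scene');o=robot.get_obs();st();p=o['position'];print(proj(s,p-[0,0,.0936]), 'seen 288.6,237.6')
for z in(.055,.05):print('hole',onz(s,293.4,269.6,z))
print(onz(s,288.6,237.6,p[2]-.0936));plan([.640,.0395,.303],89.5)
crop(s,280,255,30,30,18,'pics/s7.png')
"
```

```text
t 4.75 p [0.5489 0.2603 0.3067] psi 89.27 F [ 0.28  0.08 -0.5 ] M [ 0.01  0.02 -0.01] w 0.0176 q [ 0.26  0.42  1.38 -0.    1.34 -1.3 ]
[288.98754811 235.28598696] seen 288.6,237.6
hole [0.5455695  0.26268753 0.055     ]
hole [0.5473598  0.26024542 0.05      ]
[0.54615663 0.26679042 0.2130528 ]
shift [ -93.8 -219.7    3.9] rot [ 0.1  0.4 -0.2]
```

View pics/s7.png

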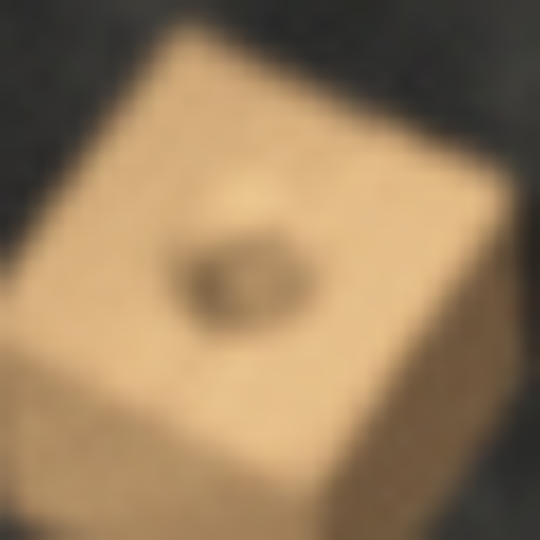

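>>> carry_out(series=[[-13,-31,0,0,0,0,-1],[-27,-63,0,0,0,0,-1],[-40,-95,0,0,0,0,-1],[-54,-126,0,0,0,0,-1],[-67,-157,0,0,0,0,-1],[-80,-188,1,0,0,0,-1],[-94,-220,1,0,0,0,-1],[-94,-220,1,0,0,0,-1]])

```text
time: 5.75
position: [0.64, 0.0367, 0.3039]
tool_rot: [0.008, 1.0, 0.001, 0.002]
ft_force: [-0.0, 1.5, -1.2]
grip_width: 0.018
```

```bash
python3 -c "
from h import *
s=cam('scene');t=cam('top');st();crop(s,220,100,150,140,5,'pics/s8.png');plan([.640,.0395,.240],89.5)
p=robot.get_obs()['position'];print(proj(s,p-[0,0,.0936]))"
```

```text
t 5.85 p [0.6391 0.0393 0.3044] psi 89.23 F [ 0.47 -0.   -0.28] M [ 0.07 -0.01 -0.03] w 0.0182 q [-0.11  0.47  1.29  0.    1.37 -1.67]
shift [-0.7  0.  64.4] rot [ 0.2  0.2 -0.3]
[301.99879633 166.80030095]
```

View pics/s8.png

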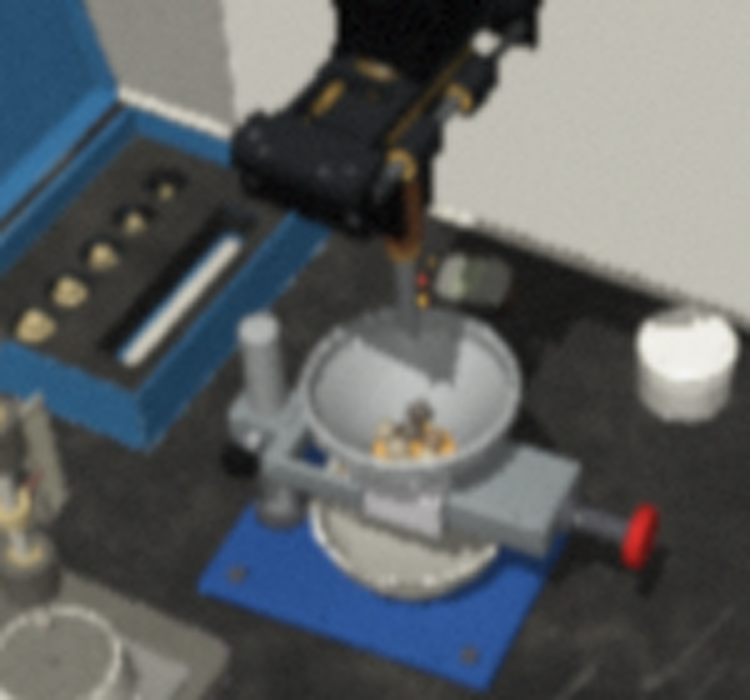

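>>> carry_out(series=[[-1,0,15,0,0,0,-1],[-1,0,32,0,0,0,-1],[-1,0,48,0,0,0,-1],[-1,0,62,0,0,0,-1],[-1,0,70,0,0,0,-1],[-1,0,74,0,0,0,-1],[-1,0,74,0,0,0,-1]])

```text
time: 6.72
position: [0.6404, 0.0394, 0.2304]
tool_rot: [0.007, 1.0, 0.001, 0.002]
ft_force: [-0.1, -0.4, 0.2]
grip_width: 0.0173
```

```bash
cat >> h.py <<'E'
C=np.array([.640,.0395])
def rel():
    o=robot.get_obs(); Rm=R.from_quat(o['tool_rot']).as_matrix(); st()
    print('centre from tool (mm):',(Rm.T@(np.array([*C,.212])-o['position'])*1000).round(1),'F',np.linalg.norm(o['ft_force']).round(1), 'world off',((o['position'][:2]-C)*1000).round(1))
E
python3 -c "
from h import *
s=cam('scene');crop(s,250,130,100,100,6,'pics/s9.png');rel();plan([.640,.0395,.212],89.5)"
```

```text
t 6.78 p [0.6407 0.0394 0.2308] psi 89.22 F [ 0.26  0.33 -0.35] M [-0.    0.02  0.01] w 0.0177 q [-0.11  0.54  1.38  0.    1.21 -1.67]
centre from tool (mm): [ 0.7  0.  18.8] F 0.5 world off [ 0.7 -0.1]
shift [ 0.7  0.  18.8] rot [ 0.1  0.2 -0.3]
```

View pics/s9.png

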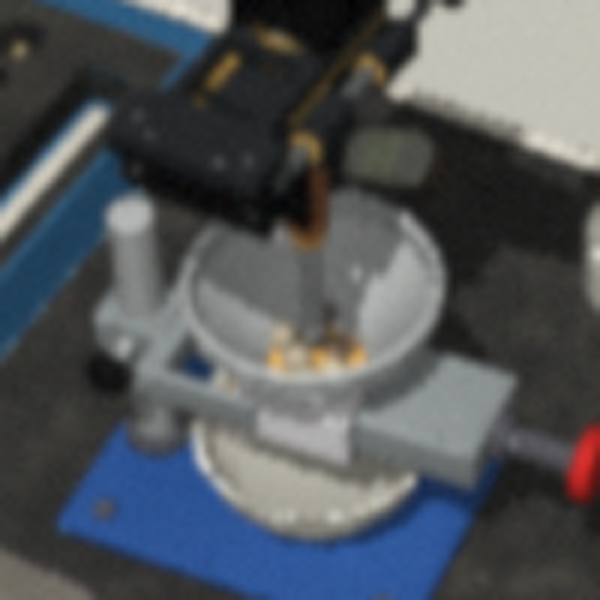

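>>> carry_out(series=[[7,0,6,0,0,0,-1],[9,5,10,0,0,0,-1],[8,8,14,0,0,0,-1],[5,11,17,0,0,0,-1],[1,12,18,0,0,0,-1],[-4,11,18,0,0,0,-1],[-8,8,18,0,0,0,-1],[-10,5,18,0,0,0,-1]])

```text
time: 7.78
position: [0.6487, 0.048, 0.2157]
tool_rot: [0.007, 1.0, 0.005, -0.0]
ft_force: [-8.2, 7.9, 16.1]
grip_width: 0.018
```

```bash
python3 -c "
from h import *
rel()"
```

```text
t 7.78 p [0.6487 0.048  0.2157] psi 89.2 F [-8.23  7.9  16.09] M [1.96 2.12 0.05] w 0.018 q [-0.1   0.57  1.37  0.01  1.2  -1.66]
centre from tool (mm): [ 8.6 -8.7  3.6] F 19.7 world off [8.7 8.5]
```

>>> carry_out(series=[[-2,-4,1,0,0,0,-1],[-3,-9,1,0,0,0,-1],[-2,-13,1,0,0,0,-1],[0,-17,1,0,0,0,-1],[4,-20,1,0,0,0,-1],[9,-21,1,0,0,0,-1],[13,-20,1,0,0,0,-1],[17,-17,1,0,0,0,-1]])

```text
time: 8.78
position: [0.6354, 0.0306, 0.217]
tool_rot: [0.007, 1.0, 0.004, 0.005]
ft_force: [2.7, -1.2, 9.1]
grip_width: 0.0176
```

```bash
python3 -c "
from h import *
rel();plan([.640,.0395,.215],89.5)
s=cam('scene');crop(s,250,130,100,100,6,'pics/s10.png')"
```

```text
t 8.78 p [0.6354 0.0306 0.217 ] psi 89.18 F [ 2.66 -1.17  9.12] M [-0.18 -1.06 -0.03] w 0.0176 q [-0.13  0.54  1.42  0.01  1.17 -1.69]
centre from tool (mm): [-4.5  9.   5.1] F 9.6 world off [-4.6 -8.9]
shift [-4.5  9.   2.1] rot [ 0.5  0.6 -0.3]
```

View pics/s10.png

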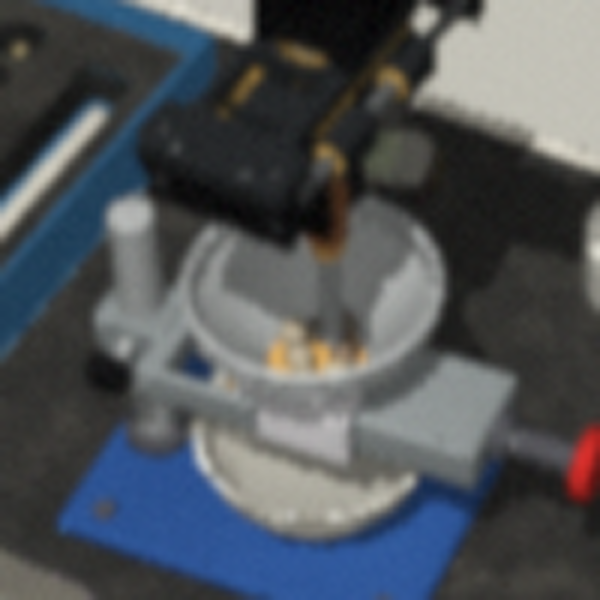

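>>> carry_out(series=[[4,0,2,0,0,0,-1],[7,4,3,0,0,0,-1],[7,9,3,0,0,0,-1],[7,14,3,0,0,0,-1],[4,17,3,0,0,0,-1],[0,20,3,0,0,0,-1],[-4,21,3,0,0,0,-1],[-9,20,3,0,0,0,-1]])

```text
time: 9.82
position: [0.6403, 0.0481, 0.2142]
tool_rot: [0.006, 1.0, 0.001, -0.0]
ft_force: [-7.6, -5.2, 10.9]
grip_width: 0.018
```

```bash
python3 -c "
from h import *
rel();plan([.640,.0395,.215],89.5)"
```

```text
t 9.82 p [0.6403 0.0481 0.2142] psi 89.3 F [-7.6  -5.23 10.86] M [-1.66  2.13  0.01] w 0.018 q [-0.1   0.56  1.4   0.    1.19 -1.66]
centre from tool (mm): [ 0.2 -8.6  2.2] F 14.3 world off [0.3 8.6]
shift [ 0.2 -8.6 -0.8] rot [ 0.1 -0.  -0.2]
```

>>> carry_out(series=[[-5,2,1,0,0,0,-1],[-8,0,1,0,0,0,-1],[-11,-4,1,0,0,0,-1],[-12,-9,1,0,0,0,-1],[-11,-14,1,0,0,0,-1],[-8,-17,1,0,0,0,-1],[-5,-20,1,0,0,0,-1],[0,-21,1,0,0,0,-1]])

```text
time: 10.82
position: [0.6417, 0.0284, 0.2136]
tool_rot: [0.007, 1.0, 0.003, 0.002]
ft_force: [3.2, 5.9, 2.8]
grip_width: 0.0176
```

```bash
python3 -c "
from h import *
rel();plan([.640,.0395,.215],89.5)"
```

```text
t 10.82 p [0.6417 0.0284 0.2136] psi 89.23 F [3.15 5.86 2.83] M [ 1.55 -0.86 -0.01] w 0.0176 q [-0.13  0.56  1.4   0.01  1.18 -1.69]
centre from tool (mm): [ 1.8 11.   1.7] F 7.2 world off [  1.7 -11.1]
shift [ 1.8 11.  -1.3] rot [ 0.3  0.2 -0.3]
```

>>> carry_out(series=[[7,0,0,0,0,0,-1],[10,3,0,0,0,0,-1],[13,6,0,0,0,0,-1],[14,11,0,0,0,0,-1],[13,16,0,0,0,0,-1],[10,19,0,0,0,0,-1],[7,22,0,0,0,0,-1],[2,23,0,0,0,0,-1]])

```text
time: 11.82
position: [0.642, 0.0477, 0.2155]
tool_rot: [0.006, 1.0, -0.001, 0.005]
ft_force: [2.2, -3.8, 4.7]
grip_width: 0.0181
```

```bash
python3 -c "
from h import *
rel();plan([.640,.0395,.215],89.5)"
```

```text
t 11.82 p [0.642  0.0477 0.2155] psi 89.29 F [ 2.21 -3.84  4.74] M [-1.07 -0.5   0.  ] w 0.0181 q [-0.1   0.56  1.4  -0.    1.18 -1.66]
centre from tool (mm): [ 2.  -8.2  3.5] F 6.5 world off [2.  8.2]
shift [ 2.  -8.2  0.5] rot [-0.2  0.5 -0.2]
```

>>> carry_out(series=[[-3,3,1,0,0,0,-1],[-6,0,1,0,0,0,-1],[-9,-3,1,0,0,0,-1],[-10,-8,1,0,0,0,-1],[-9,-13,1,0,0,0,-1],[-6,-16,1,0,0,0,-1],[-3,-19,1,0,0,0,-1],[2,-20,1,0,0,0,-1]])

```text
time: 12.82
position: [0.6422, 0.0284, 0.2158]
tool_rot: [0.007, 1.0, -0.0, 0.008]
ft_force: [3.7, 4.0, 4.3]
grip_width: 0.0179
```

```bash
python3 -c "
from h import *
rel();plan([.640,.0395,.215],89.5)
s=cam('scene');crop(s,250,130,100,100,6,'pics/s11.png')"
```

```text
t 12.82 p [0.6422 0.0284 0.2158] psi 89.25 F [3.67 4.   4.33] M [ 1.15 -0.9   0.05] w 0.0179 q [-0.13  0.55  1.41  0.    1.17 -1.69]
centre from tool (mm): [ 2.4 11.1  3.8] F 6.9 world off [  2.2 -11.1]
shift [ 2.3 11.   0.8] rot [-0.1  0.9 -0.3]
```

View pics/s11.png

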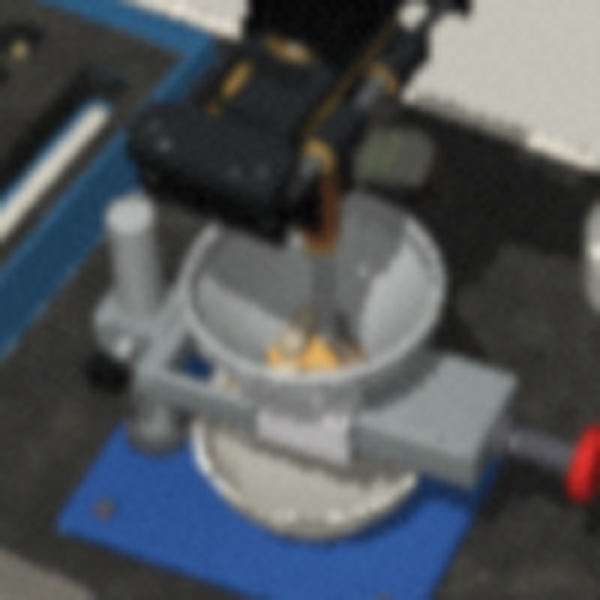

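The pebbles have clearly shifted around the throat, and the rod has made about 2.7 turns. I'll add one more full turn and a little over.

>>> carry_out(series=[[7,0,1,0,1,0,-1],[10,3,1,0,1,0,-1],[13,6,1,0,1,0,-1],[14,11,1,0,1,0,-1],[13,16,1,0,1,0,-1],[10,19,1,0,1,0,-1],[7,22,1,0,1,0,-1],[2,23,1,0,1,0,-1]])

```text
time: 13.88
position: [0.6394, 0.0483, 0.2155]
tool_rot: [0.006, 1.0, -0.004, -0.002]
ft_force: [-1.5, -6.3, 6.3]
grip_width: 0.0179
```

```bash
python3 -c "
from h import *
rel();plan([.640,.0395,.215],89.5)"
```

```text
t 13.88 p [0.6394 0.0483 0.2155] psi 89.34 F [-1.52 -6.27  6.25] M [-1.68  0.38  0.04] w 0.0179 q [-0.09  0.56  1.39 -0.01  1.19 -1.65]
centre from tool (mm): [-0.7 -8.8  3.5] F 9.0 world off [-0.6  8.8]
shift [-0.7 -8.8  0.5] rot [-0.5 -0.2 -0.2]
```

C=(-1,-9), and the rod now sits at about 90°.

>>> carry_out(series=[[-6,2,1,0,0,0,-1],[-9,0,1,0,0,0,-1],[-12,-4,1,0,0,0,-1],[-13,-9,1,0,0,0,-1],[-12,-14,1,0,0,0,-1],[-9,-17,1,0,0,0,-1],[-6,-20,1,0,0,0,-1],[-1,-21,1,0,0,0,-1]])

```text
time: 14.88
position: [0.6408, 0.0283, 0.2152]
tool_rot: [0.006, 1.0, -0.003, -0.0]
ft_force: [1.4, 3.3, 1.8]
grip_width: 0.0179
```

```bash
python3 -c "
from h import *
rel();plan([.640,.0395,.215],89.5)"
```

```text
t 14.88 p [0.6408 0.0283 0.2152] psi 89.3 F [1.44 3.27 1.78] M [ 1.05 -0.55  0.03] w 0.0179 q [-0.13  0.56  1.4  -0.01  1.19 -1.68]
centre from tool (mm): [ 0.9 11.2  3.2] F 4.0 world off [  0.8 -11.2]
shift [ 0.9 11.2  0.2] rot [-0.3 -0.1 -0.2]
```

>>> carry_out(series=[[6,0,1,0,0,0,-1],[10,3,1,0,0,0,-1],[12,8,1,0,0,0,-1],[6,11,-5,0,0,0,-1],[1,11,-25,0,0,0,-1],[1,11,-50,0,0,0,-1],[1,11,-75,0,0,0,-1],[1,11,-90,0,0,0,-1]])

```text
time: 15.88
position: [0.6389, 0.0396, 0.3054]
tool_rot: [0.006, 1.0, -0.003, -0.002]
ft_force: [0.1, -0.3, -0.4]
grip_width: 0.0176
```

```bash
python3 -c "
from h import *
st();plan([.548,.260,.318],89.3)
s=cam('scene');crop(s,220,100,150,140,5,'pics/s12.png');t=cam('top');crop(t,240,90,150,130,5,'pics/t12.png')
p=robot.get_obs()['position'];print(proj(s,p-[0,0,.0936]))"
```

```text
t 15.88 p [0.6389 0.0396 0.3054] psi 89.3 F [ 0.06 -0.33 -0.43] M [-0.02 -0.01 -0.01] w 0.0176 q [-0.11  0.47  1.29 -0.01  1.38 -1.67]
shift [ 93.6 219.2 -13.6] rot [-0.4 -0.2  0. ]
[301.62320845 166.2851294 ]
```

View pics/s12.png

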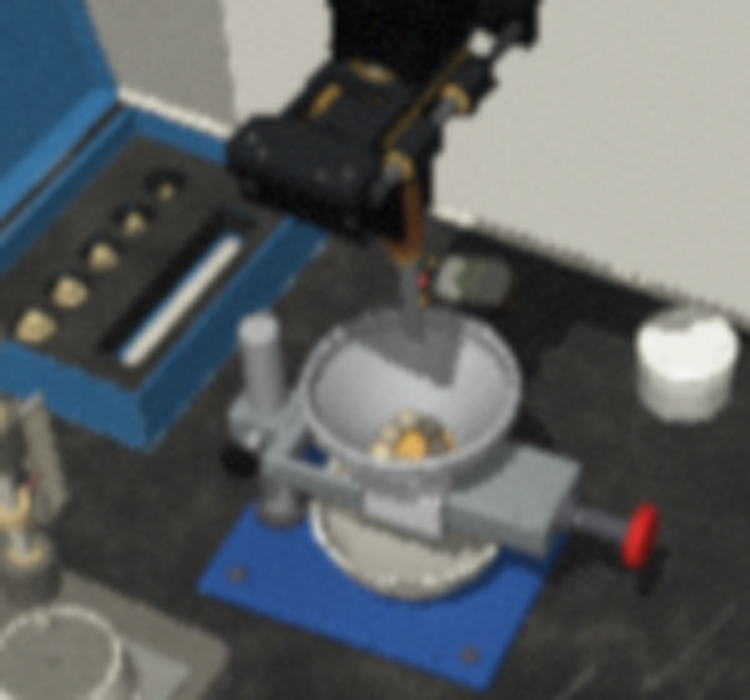

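>>> carry_out(series=[[0,0,-8,0,0,0,-1],[15,36,-10,0,0,0,-1],[31,73,-10,0,0,0,-1],[47,110,-10,0,0,0,-1],[63,146,-10,0,0,0,-1],[79,182,-10,0,0,0,-1],[94,219,-10,0,0,0,-1],[94,219,-10,0,0,0,-1]])

```text
time: 16.98
position: [0.5467, 0.262, 0.3141]
tool_rot: [0.004, 1.0, -0.003, -0.001]
ft_force: [0.2, -0.2, -0.8]
grip_width: 0.0174
```

```bash
python3 -c "
from h import *
st();plan([.548,.260,.250],89.3)
s=cam('scene');crop(s,255,200,60,90,8,'pics/s13.png')
p=robot.get_obs()['position'];print(p,proj(s,p-[0,0,.0936]),proj(s,p),proj(s,p-[0,0,.0196]))"
```

```text
t 16.98 p [0.5467 0.262  0.3141] psi 89.54 F [ 0.18 -0.2  -0.76] M [0.02 0.02 0.05] w 0.0174 q [ 0.27  0.42  1.36 -0.01  1.37 -1.3 ]
shift [-1.5 -1.6 64.1] rot [-0.4 -0.2  0.2]
[0.54764842 0.26057334 0.31416643] [289.17577749 233.79908238] [286.5139885  210.37543167] [287.10072751 215.53871464]
```

View pics/s13.png

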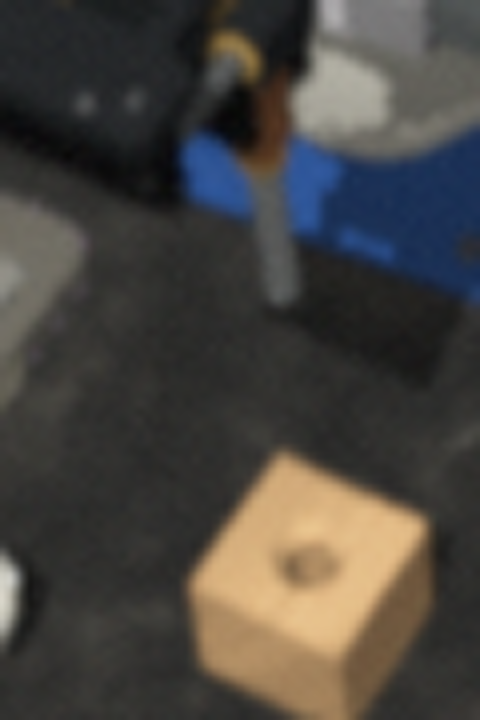

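```bash
python3 -c "
from h import *
s=cam('scene');g=s['img']
p=robot.get_obs()['position'];st()
b=proj(s,p-[0,0,.0936]);print('dx+5mm',proj(s,p-[-.005,0,.0936])-b,'dy+5',proj(s,p-[0,-.005,.0936])-b,'dz+5',proj(s,p-[0,0,.0886])-b)
# steel axis: per row centroid of brightness over background
gr=cv2.cvtColor(g,cv2.COLOR_BGR2GRAY).astype(float)
hs=cv2.cvtColor(g,cv2.COLOR_BGR2HSV)
for v in range(222,239):
    sl=slice(284,296); w=np.where(hs[v,sl,1]<90,np.clip(gr[v,sl]-75,0,None),0); z=None
    # expected axis col at this row
    print(v,(w@np.arange(284,296)/max(w.sum(),1)).round(2),w.sum().round(), gr[v,284:296].astype(int))
a,b2=proj(s,p-[0,0,.03]),b
print(a,b2)
"
```

```text
t 17.07 p [0.5483 0.2597 0.3143] psi 89.36 F [ 0.81 -0.35 -0.53] M [0.04 0.01 0.02] w 0.018 q [ 0.26  0.42  1.36 -0.01  1.37 -1.3 ]
dx+5mm [-1.72732373 -0.77232107] dy+5 [-1.04214999  1.46127527] dz+5 [-0.13369921 -1.17671044]
222 287.49 55.0 [79 82 87 91 90 87 81 83 84 84 81 76]
223 288.03 37.0 [77 82 84 85 91 86 81 85 85 83 79 67]
224 288.29 45.0 [77 82 81 88 88 87 82 83 84 82 77 57]
225 288.29 45.0 [78 79 79 87 90 86 82 83 80 82 74 57]
226 288.5 42.0 [66 67 70 82 90 87 83 80 80 79 74 56]
227 288.5 38.0 [51 55 62 81 88 88 81 78 76 71 65 48]
228 288.77 35.0 [48 52 58 77 87 88 83 71 65 56 52 45]
229 288.9 31.0 [49 52 58 72 85 89 82 70 51 44 45 45]
230 288.94 34.0 [50 52 54 69 87 87 85 70 44 36 39 44]
231 289.08 26.0 [48 54 56 67 81 87 83 72 45 34 34 38]
232 289.06 35.0 [51 52 57 66 85 88 87 75 48 36 34 34]
233 289.23 31.0 [53 54 57 67 81 88 86 76 52 38 36 34]
234 289.39 33.0 [52 51 55 62 79 90 86 78 55 38 36 36]
235 289.53 36.0 [50 50 50 61 76 93 89 78 53 36 34 34]
236 289.35 17.0 [51 48 50 53 67 86 81 70 46 32 33 32]
237 0.0 0.0 [50 50 51 41 46 58 58 51 37 31 31 29]
238 0.0 0.0 [49 49 46 46 41 38 37 37 31 29 29 30]
[287.36668284 217.82917978] [289.13770449 233.41625478]
```

>>> carry_out(series=[[0,0,30,0,0,0,-1],[0,0,60,0,0,0,-1],[0,0,90,0,0,0,-1],[0,0,115,0,0,0,-1],[0,0,135,0,0,0,-1],[0,0,145,0,0,0,-1],[0,0,145,0,0,0,-1]])

```text
time: 17.95
position: [0.5481, 0.2577, 0.1686]
tool_rot: [0.006, 1.0, -0.004, -0.002]
ft_force: [0.5, -0.4, -1.0]
grip_width: 0.0176
```

```bash
python3 -c "
from h import *
st();plan([.548,.260,.104],89.3)
s=cam('scene');crop(s,265,230,60,60,10,'pics/s14.png')
p=robot.get_obs()['position'];print(p,proj(s,p-[0,0,.0936]),'hole',proj(s,[.5475,.260,.055]))"
```

```text
t 17.95 p [0.5481 0.2577 0.1686] psi 89.3 F [ 0.5  -0.43 -0.99] M [ 0.03 -0.02 -0.  ] w 0.0176 q [ 0.26  0.57  1.53 -0.01  1.05 -1.3 ]
shift [-0.1  2.8 64.6] rot [-0.5 -0.2  0. ]
[0.5485714  0.25803816 0.16943596] [292.87176741 263.85672604] hole [293.29473984 268.56588078]
```

View pics/s14.png

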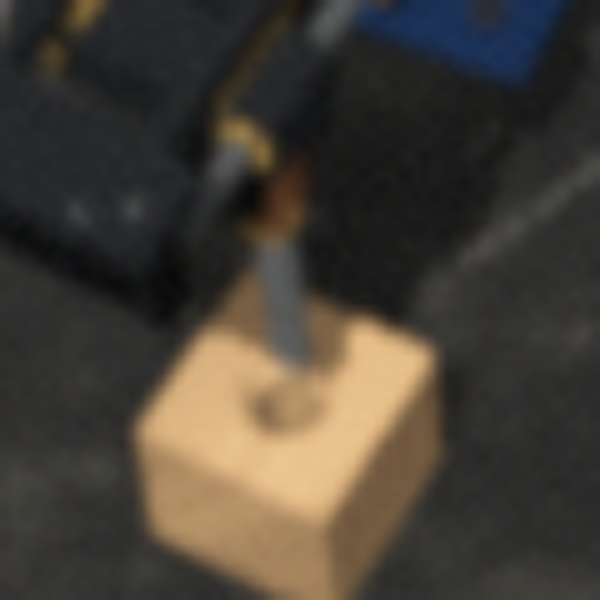

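```bash
python3 -c "
from h import *
s=cam('scene')
p=robot.get_obs()['position'];st()
print('tip',onz(s,293.7,264,p[2]-.0936),'hole',onz(s,293.05,270.05,.055),onz(s,293.05,270.05,.0525))
g=cv2.cvtColor(s['img'],cv2.COLOR_BGR2GRAY).astype(int)
for v in range(252,278,1):print(v,g[v,284:306])
for h in(.03,.05,.07,.0936):print(proj(s,p-[0,0,h]))
"
```

```text
t 18.05 p [0.5489 0.2583 0.17  ] psi 89.33 F [ 0.13 -0.52 -0.13] M [ 0.08 -0.01 -0.04] w 0.0176 q [ 0.26  0.57  1.53 -0.01  1.05 -1.3 ]
tip [0.54614356 0.25764833 0.07639407] hole [0.54569231 0.26436614 0.055     ] [0.54658774 0.26314892 0.0525    ]
252 [44 39 31 31 33 43 49 61 71 74 58 36 33 33 25 23 28 28 30 26 27 25]
253 [38 34 33 34 38 55 71 79 83 76 48 28 26 23 25 26 24 28 28 30 28 27]
254 [35 35 34 36 36 49 75 87 87 76 46 31 26 26 26 25 25 27 28 28 26 32]
255 [31 28 32 33 35 43 70 85 90 79 51 31 26 22 22 22 25 29 27 27 28 26]
256 [25 28 29 36 37 48 72 88 89 80 60 32 26 27 23 23 26 27 28 26 26 28]
257 [26 30 30 33 44 62 78 89 90 84 63 37 28 24 25 27 26 26 25 26 27 28]
258 [26 28 29 40 62 80 89 90 92 88 73 48 35 28 26 26 23 26 24 26 26 30]
259 [32 31 34 55 80 96 96 90 91 89 80 67 56 45 32 32 28 27 25 25 26 34]
260 [40 37 48 72 92 99 99 93 89 89 84 84 83 73 59 47 39 40 29 27 29 34]
261 [ 47  58  81  96  99 101  98  93  90  90  86  91  96  97  87  80  81  80
  63  43  34  39]
262 [ 61  94 129 134 114 101  99  90  90  91  89  89 103 103 104 114 138 143
 125  92  68  59]
263 [ 88 138
[... 824 characters left out ...]

 197 187 155 113]
272 [191 189 191 193 193 181 156 131 129 141 151 156 170 188 196 199 199 198
 191 169 124  98]
273 [189 191 194 195 196 194 183 164 158 164 174 178 190 197 199 199 201 195
 177 135 104  93]
274 [188 193 195 196 200 196 192 190 191 194 195 197 197 199 200 199 197 186
 150 111  95  92]
275 [179 188 193 196 197 195 194 195 199 202 199 200 201 201 199 199 193 166
 122  96  94  93]
276 [162 174 185 190 194 191 195 198 201 201 199 200 201 200 199 195 180 137
 105  95  93  94]
277 [152 157 164 175 181 188 194 201 201 201 200 199 200 200 196 184 155 116
  95  90  93  94]
[291.25129827 250.88797256]
[291.7232259  255.05578414]
[292.18336828 259.11951464]
[292.71177122 263.78608582]
```

>>> carry_out(series=[[1,2,0,0,0,0,-1],[1,2,8,0,0,0,-1],[1,2,16,0,0,0,-1],[1,2,24,0,0,0,-1],[1,2,30,0,0,0,-1],[1,2,36,0,0,0,-1],[1,2,36,0,0,0,-1]])

```text
time: 18.92
position: [0.5485, 0.2598, 0.1333]
tool_rot: [0.006, 1.0, -0.004, 0.0]
ft_force: [2.9, -1.6, -2.0]
grip_width: 0.0181
```

```bash
python3 -c "
from h import *
st();plan([.548,.260,.104],89.3)
s=cam('scene');crop(s,265,230,60,60,10,'pics/s15.png')"
```

```text
t 18.93 p [0.5485 0.2598 0.1333] psi 89.34 F [ 2.87 -1.62 -1.99] M [-0.34 -0.74  0.05] w 0.0181 q [ 0.26  0.61  1.56 -0.01  0.97 -1.29]
shift [ 0.5  0.4 29.3] rot [-0.4  0.   0. ]
```

View pics/s15.png

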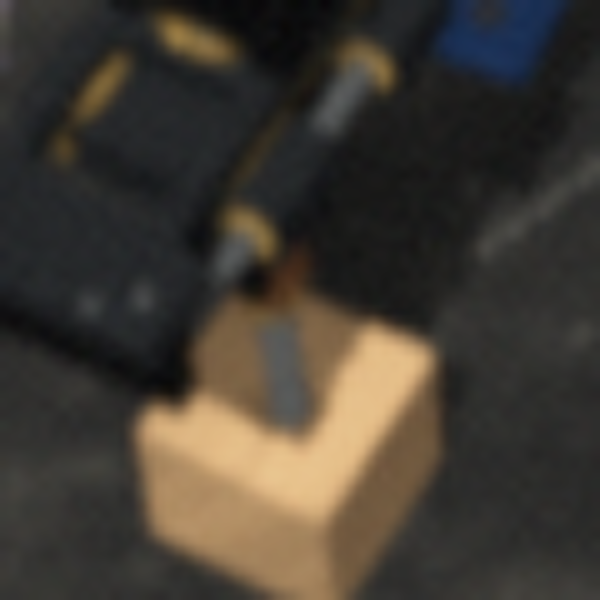

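The tip has entered the hole and is touching lightly on its -x side. I'll ease toward +x while going down.

>>> carry_out(series=[[-2,-1,0,0,0,0,-1],[-2,-1,6,0,0,0,-1],[-2,-1,12,0,0,0,-1],[-2,-1,18,0,0,0,-1],[-2,-1,23,0,0,0,-1],[-2,-1,26,0,0,0,-1],[-2,-1,26,0,0,0,-1]])

```text
time: 19.85
position: [0.5503, 0.2585, 0.1072]
tool_rot: [0.006, 1.0, -0.004, 0.0]
ft_force: [-0.3, 0.4, -0.7]
grip_width: 0.0177
```

```bash
python3 -c "
from h import *
st();plan([.548,.260,.104],89.3)"
```

```text
t 19.85 p [0.5503 0.2585 0.1072] psi 89.34 F [-0.34  0.36 -0.69] M [ 0.03 -0.05  0.01] w 0.0177 q [ 0.26  0.65  1.57 -0.01  0.92 -1.29]
shift [2.3 1.5 3.2] rot [-0.5  0.   0. ]
```

>>> carry_out(series=[[0,1,1,0,0,0,-1],[0,1,2,0,0,0,-1],[0,1,3,0,0,0,-1],[0,1,4,0,0,0,-1],[0,1,4,0,0,0,-1]])

```text
time: 20.48
position: [0.5504, 0.2595, 0.1035]
tool_rot: [0.006, 1.0, -0.004, 0.0]
ft_force: [-0.7, -0.1, 1.0]
grip_width: 0.0179
```

```bash
python3 -c "
from h import *
st()"
```

```text
t 20.48 p [0.5504 0.2595 0.1035] psi 89.34 F [-0.7  -0.06  1.01] M [-0.    0.06  0.04] w 0.0179 q [ 0.26  0.66  1.57 -0.01  0.91 -1.29]
```

>>> carry_out(series=[[0,0,1,0,0,0,-1],[0,0,2,0,0,0,-1],[0,0,3,0,0,0,-1],[0,0,3,0,0,0,-1]])

```text
time: 20.98
position: [0.5505, 0.2595, 0.1032]
tool_rot: [0.006, 1.0, -0.004, 0.001]
ft_force: [-4.2, -0.7, 15.0]
grip_width: 0.0181
```

```bash
python3 -c "
from h import *
st()"
```

```text
t 20.98 p [0.5505 0.2595 0.1032] psi 89.35 F [-4.24 -0.73 15.01] M [-0.3   0.97 -0.01] w 0.0181 q [ 0.26  0.66  1.57 -0.01  0.91 -1.29]
```

Firm floor contact at the original height, so the rod is seated. I'll ease off, release gently and rise.

>>> carry_out(series=[[0,0,0,0,0,0,-1],[0,0,0,0,0,0,-0.5],[0,0,0,0,0,0,-0.3],[0,0,0,0,0,0,0],[0,0,0,0,0,0,0.5],[0,0,0,0,0,0,1],[0,0,0,0,0,0,1],[0,0,0,0,0,0,1]], force=10)

```text
time: 21.98
position: [0.5505, 0.2596, 0.1032]
tool_rot: [0.006, 1.0, -0.004, 0.001]
ft_force: [0.0, -0.4, -0.4]
grip_width: 0.0725
```

```bash
python3 -c "
from h import *
st()
s=cam('scene');crop(s,245,210,80,80,8,'pics/s16.png')"
```

```text
t 21.98 p [0.5505 0.2596 0.1032] psi 89.35 F [ 0.05 -0.41 -0.41] M [ 0.03  0.01 -0.01] w 0.0725 q [ 0.26  0.66  1.57 -0.01  0.91 -1.29]
```

View pics/s16.png

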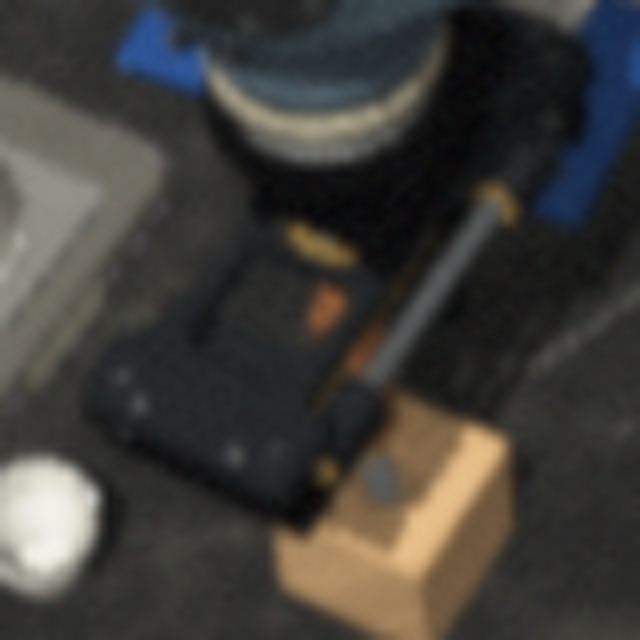

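>>> carry_out(series=[[0,0,0,0,0,0,1],[0,0,-15,0,0,0,1],[0,0,-35,0,0,0,1],[0,0,-60,0,0,0,1],[0,0,-90,0,0,0,1],[0,0,-115,0,0,0,1],[0,0,-130,0,0,0,1]])

```text
time: 22.9
position: [0.551, 0.2608, 0.2357]
tool_rot: [0.006, 1.0, -0.003, 0.002]
ft_force: [0.2, -0.9, 0.3]
grip_width: 0.087
```

```bash
python3 -c "
from h import *
st();h=np.radians(5)
print('stem',.640-.127*np.cos(h),.0395-.127*np.sin(h));plan([.5135,.0285,.23],95)
s=cam('scene');crop(s,245,210,80,80,8,'pics/s17.png')"
```

```text
t 22.9 p [0.551  0.2608 0.2357] psi 89.36 F [ 0.19 -0.91  0.3 ] M [0.04 0.01 0.01] w 0.087 q [ 0.26  0.49  1.46 -0.01  1.19 -1.29]
stem 0.5134832733423483 0.028431220671047412
shift [  34.9 -232.7    7.2] rot [-0.4  0.2 -5.6]
```

View pics/s17.png

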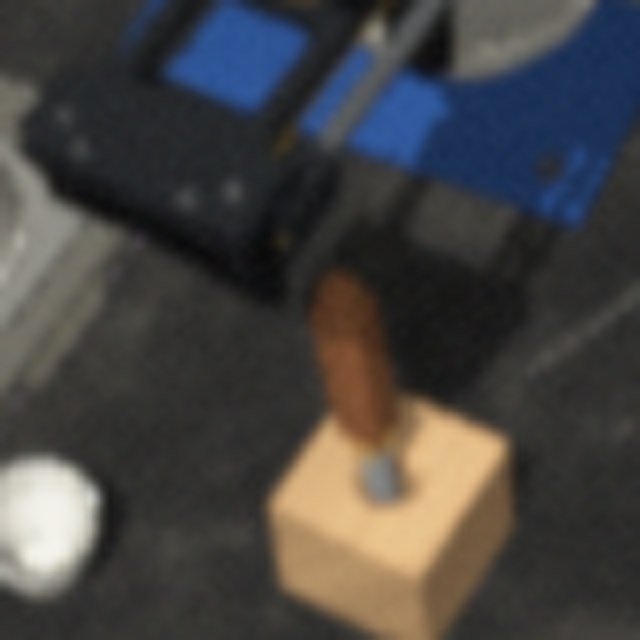

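>>> carry_out(series=[[5,-33,0,0,0,-1,1],[10,-66,0,0,0,-2,1],[15,-100,0,0,0,-2,1],[20,-133,0,0,0,-3,1],[25,-166,0,0,0,-4,1],[30,-200,0,0,0,-5,1],[35,-233,0,0,0,-6,1],[35,-233,0,0,0,-6,1]])

```text
time: 23.95
position: [0.5137, 0.0268, 0.238]
tool_rot: [-0.045, 0.999, -0.003, 0.003]
ft_force: [-0.0, 0.9, 0.3]
grip_width: 0.0868
```

```bash
python3 -c "
from h import *
st();plan([.5135,.0285,.23],95)
s=cam('scene');crop(s,265,225,60,70,9,'pics/s18.png');t=cam('top');crop(t,230,100,150,130,5,'pics/t18.png')"
```

```text
t 23.95 p [0.5137 0.0268 0.238 ] psi 95.16 F [-0.02  0.88  0.3 ] M [ 0.07  0.02 -0.02] w 0.0868 q [-0.16  0.36  1.69 -0.01  1.09 -1.82]
shift [0.1 1.8 8. ] rot [-0.4  0.3  0.2]
```

View pics/s18.png

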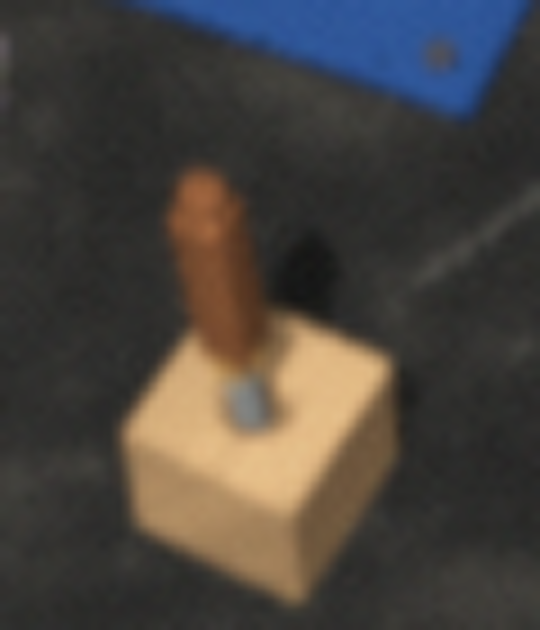

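View pics/t18.png

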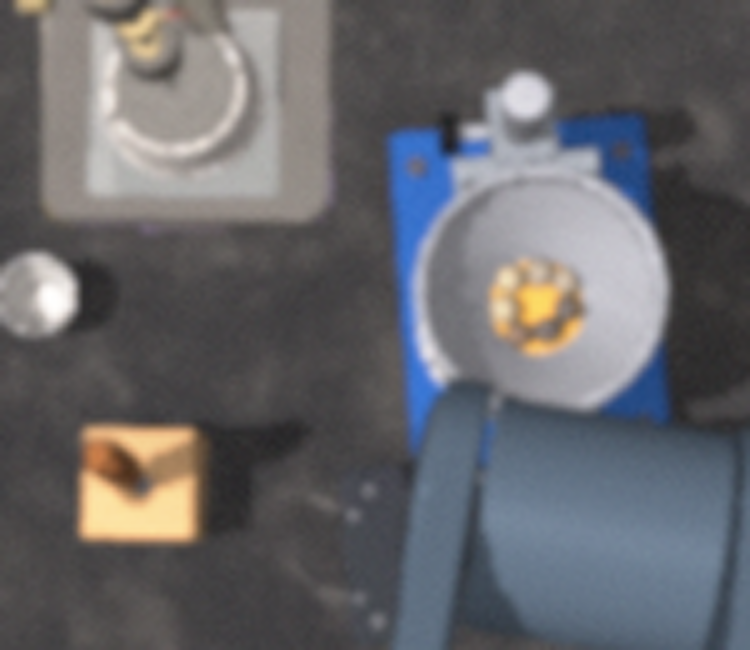

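The pebbles now form a ring, clearly shifted, and the rod stands in its block with about 3.5° of lean, which the hole's play allows. Next I'll check the stem position using the first top image.

```bash
python3 -c "
from h import *
t=cam('top');im=cv2.imread('pics/top0.png').astype(int)
for v in (200,203,206,209,212):
    print(v,im[v,332:350].sum(1)//3)
for u,v in((340.0,203),(340.4,209),(340.7,215.7)):print(onz(t,u,v,.102))
plan([.5135,.0285,.083],95);st()"
```

```text
200 [ 84  85  88  91  96 105 112 113 109 103  90  79  69  73  79  83  80  73]
203 [ 80  82  85  85  86  89 105 112 114 103  89  74  74  78  76  78  77  77]
206 [ 81  88  92  95  94  96 102 111 114 105  92  76  72  72  72  74  75  78]
209 [ 82  83  83  84  86  88  97 109 115 109  96  82  72  72  72  73  73  73]
212 [ 80  80  80  77  79  82  92 107 114 112  99  82  75  69  71  71  73  70]
[0.52950209 0.03010411 0.102     ]
[0.51352007 0.02892702 0.102     ]
[0.49570679 0.02800596 0.102     ]
shift [  1.6   0.5 155.1] rot [-0.4  0.3  0.4]
t 24.1 p [0.5141 0.0291 0.2381] psi 95.35 F [1.34 0.85 0.69] M [ 0.02  0.02 -0.03] w 0.0872 q [-0.16  0.36  1.69 -0.01  1.09 -1.82]
```

>>> carry_out(series=[[1,0,25,0,0,0,1],[1,0,50,0,0,0,1],[1,0,75,0,0,0,1],[1,0,100,0,0,0,1],[1,0,125,0,0,0,1],[1,0,142,0,0,0,1],[1,0,154,0,0,0,1],[1,0,154,0,0,0,1]])

```text
time: 25.1
position: [0.5137, 0.0288, 0.0834]
tool_rot: [-0.047, 0.999, -0.003, 0.002]
ft_force: [0.6, -1.1, -0.3]
grip_width: 0.0873
```

```bash
python3 -c "
from h import *
st();plan([.5135,.0285,.083],95)
s=cam('scene');crop(s,270,140,100,90,7,'pics/s19.png')"
```

```text
t 25.1 p [0.5137 0.0288 0.0834] psi 95.41 F [ 0.57 -1.07 -0.28] M [ 0.04  0.02 -0.01] w 0.0873 q [-0.16  0.6   1.83 -0.01  0.71 -1.82]
shift [ 0.2 -0.3  0.4] rot [-0.3  0.2  0.4]
```

View pics/s19.png

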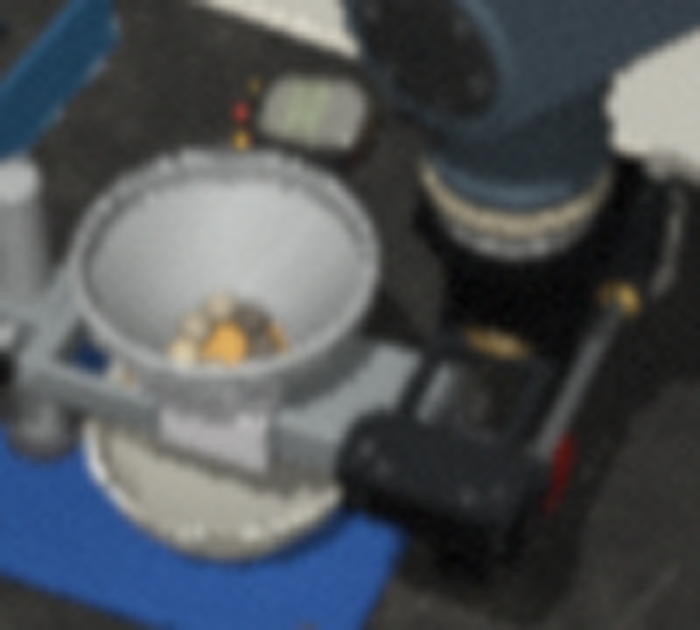

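>>> carry_out(series=[[0,0,0,0,0,0,0.4],[0,0,0,0,0,0,0],[0,0,0,0,0,0,-0.4],[0,0,0,0,0,0,-1],[0,0,0,0,0,0,-1],[0,0,0,0,0,0,-1],[0,0,0,0,0,0,-1]], force=12)

```text
time: 26.02
position: [0.5141, 0.0286, 0.084]
tool_rot: [-0.047, 0.999, -0.003, 0.003]
ft_force: [0.3, 0.6, -0.8]
grip_width: 0.0249
```

```bash
python3 -c "
from h import *
st()"
```

```text
t 26.02 p [0.5141 0.0286 0.084 ] psi 95.39 F [ 0.32  0.59 -0.84] M [0.06 0.03 0.01] w 0.0249 q [-0.16  0.6   1.83 -0.01  0.71 -1.82]
```

>>> carry_out(series=[[0,0,0,0,0,0,-1],[0,0,0,0,0,0,-1],[0,0,0,0,0,0,-1]], force=40)

```text
time: 26.4
position: [0.5144, 0.0263, 0.084]
tool_rot: [-0.048, 0.999, -0.005, 0.003]
ft_force: [-0.6, -9.2, 0.6]
grip_width: 0.0149
```

```bash
python3 -c "
from h import *
st();o=robot.get_obs();h=np.radians(5);plan(o['position']-.060*np.array([np.cos(h),np.sin(h),0]),95.4)"
```

```text
t 26.4 p [0.5144 0.0263 0.084 ] psi 95.48 F [-0.62 -9.19  0.58] M [-1.43  0.18 -0.06] w 0.0149 q [-0.16  0.6   1.83 -0.01  0.71 -1.82]
shift [60.   0.5 -0.3] rot [-0.6  0.3  0.1]
```

>>> carry_out(series=[[0,0,0,0,0,0,-1],[2,0,0,0,0,0,-1],[6,0,0,0,0,0,-1],[11,0,0,0,0,0,-1],[17,0,0,0,0,0,-1],[23,0,0,0,0,0,-1],[29,0,0,0,0,0,-1],[35,0,0,0,0,0,-1]], force=40)

```text
time: 27.4
position: [0.4836, 0.0232, 0.0841]
tool_rot: [-0.047, 0.999, -0.005, 0.007]
ft_force: [7.9, 4.1, -5.9]
grip_width: 0.015
```

```bash
python3 -c "
from h import *
st()"
```

```text
t 27.4 p [0.4836 0.0232 0.0841] psi 95.43 F [ 7.9   4.09 -5.88] M [ 0.67 -1.13  0.01] w 0.015 q [-0.18  0.57  1.91 -0.01  0.64 -1.84]
```

>>> carry_out(series=[[6,0,0,0,0,0,-1],[12,0,0,0,0,0,-1],[18,0,0,0,0,0,-1],[23,0,0,0,0,0,-1],[27,0,0,0,0,0,-1],[30,0,0,0,0,0,-1],[32,0,0,0,0,0,-1],[32,0,0,0,0,0,-1]])

```text
time: 28.4
position: [0.4568, 0.0208, 0.0841]
tool_rot: [-0.047, 0.999, -0.005, 0.013]
ft_force: [9.7, 6.6, -6.8]
grip_width: 0.0149
```

```bash
python3 -c "
from h import *
st()
s=cam('scene');crop(s,240,130,120,110,6,'pics/s20.png');t=cam('top');crop(t,280,100,110,110,5,'pics/t20.png')"
```

```text
t 28.4 p [0.4568 0.0208 0.0841] psi 95.33 F [ 9.74  6.64 -6.79] M [ 1.17 -1.32  0.05] w 0.0149 q [-0.2   0.55  1.99 -0.01  0.58 -1.86]
```

View pics/s20.png

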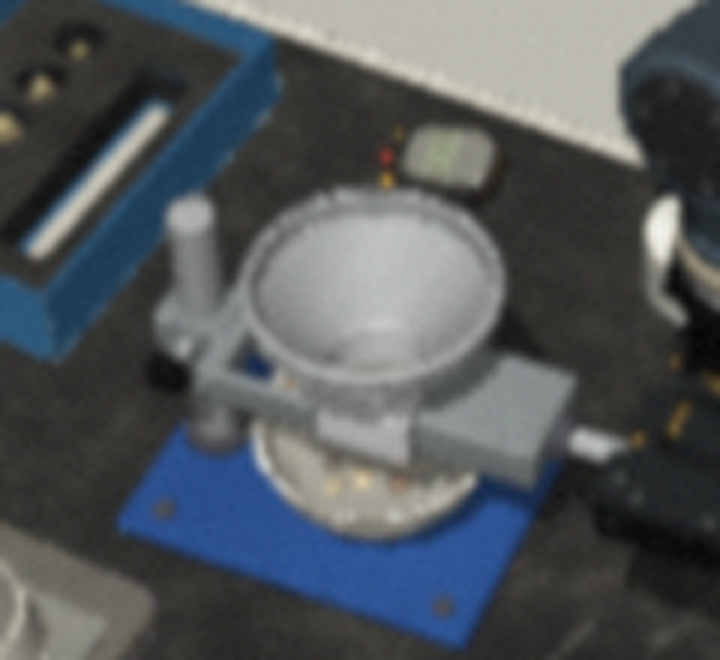

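View pics/t20.png

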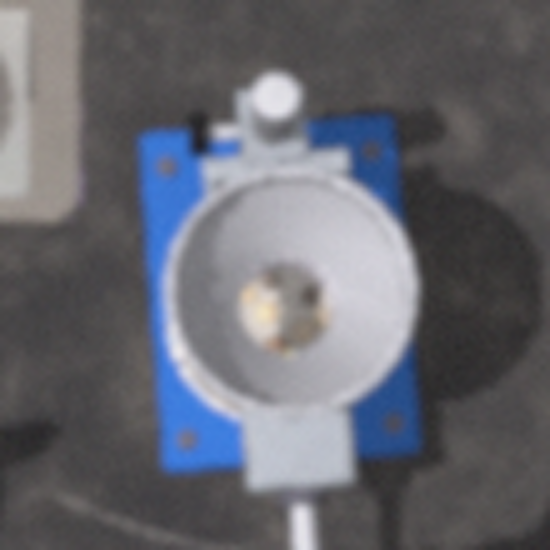

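The gravel has dropped. I'll push a little further to press firmly against the stop.

>>> carry_out(series=[[2,0,0,0,0,0,-1],[4,0,0,0,0,0,-1],[5,0,0,0,0,0,-1],[6,0,0,0,0,0,-1],[6,0,0,0,0,0,-1],[6,0,0,0,0,0,-1]])

```text
time: 29.25
position: [0.4571, 0.0208, 0.0842]
tool_rot: [-0.046, 0.999, -0.005, 0.019]
ft_force: [11.8, 7.5, -10.9]
grip_width: 0.015
```

```bash
python3 -c "
from h import *
st()"
```

```text
t 29.25 p [0.4571 0.0208 0.0842] psi 95.23 F [ 11.78   7.46 -10.92] M [ 1.32 -1.57  0.06] w 0.015 q [-0.2   0.54  2.   -0.    0.56 -1.86]
```

```bash
python3 -c "
from h import *
o=robot.get_obs();plan(o['position'],95.3)"
```

```text
shift [0. 0. 0.] rot [-0.7  2.1 -0.1]
```

>>> carry_out(series=[[4,0,0,0,1,0,-1],[6,0,0,0,2,0,-1],[8,0,0,0,2,0,-1],[10,0,0,0,2,0,-1],[12,0,0,0,2,0,-1],[12,0,0,0,2,0,-1]], force=45)

```text
time: 30.0
position: [0.4568, 0.0205, 0.0844]
tool_rot: [-0.044, 0.999, -0.006, 0.014]
ft_force: [20.4, 14.7, -16.7]
grip_width: 0.0145
```

```bash
python3 -c "
from h import *
st();o=robot.get_obs();plan(o['position'],95.3)
s=cam('scene');crop(s,300,150,90,90,7,'pics/s21.png')"
```

```text
t 30.0 p [0.4568 0.0205 0.0844] psi 95.02 F [ 20.45  14.68 -16.74] M [ 2.44 -3.01  0.2 ] w 0.0145 q [-0.2   0.55  1.99 -0.01  0.58 -1.85]
shift [0. 0. 0.] rot [-0.8  1.5 -0.3]
```

View pics/s21.png

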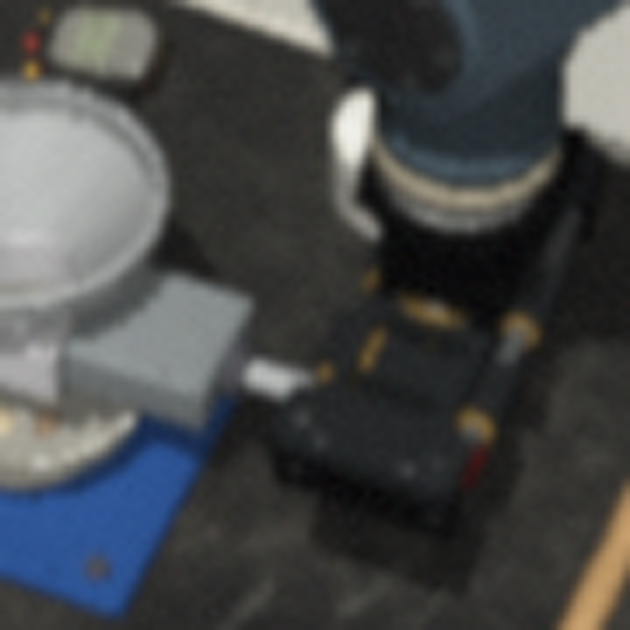

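```bash
python3 -c "
from h import *
st();t=cam('top');crop(t,230,100,200,170,4,'pics/t22.png');s=cam('scene');crop(s,270,170,60,60,10,'pics/s22.png')"
```

```text
t 30.05 p [0.4567 0.0205 0.0844] psi 95.02 F [ 20.04  13.66 -17.28] M [ 2.4  -3.05  0.12] w 0.0148 q [-0.2   0.55  1.99 -0.01  0.58 -1.85]
```

View pics/t22.png

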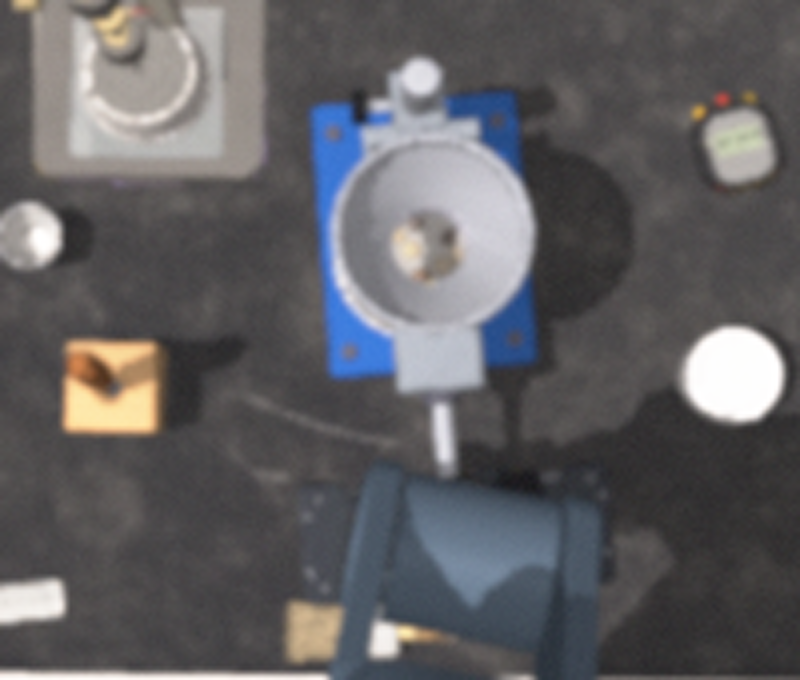

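View pics/s22.png

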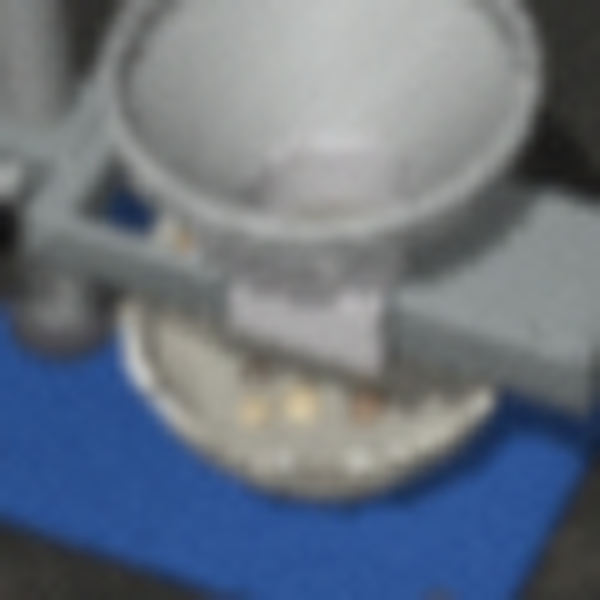

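The hopper is empty, pebbles are visible in the bowl with none on the plate or bench, and the bystanders haven't moved. I'm handing in.

```bash
python3 -c "
from h import *
print(robot.hand_in());st()"
```

```text
the job is handed in; nothing more can be done
None
the job is handed in; nothing more can be done
```

I stirred the gravel, put the rod back in its block, then pulled the plunger to its stop and handed in at about 30 s while still holding it there.

- **Stirring:** the rod made about 3¾ turns, including one more full turn after the pebbles had clearly shifted. They ended up in a ring round the throat.
- **Rod:** it stands on the floor of its hole; I felt contact at the same height as when I gripped it. It leans about 3.5°, where it stood upright before. The hole's play allows this, so I left it.
- **Plunger:** it came back about 58 mm. Pulling harder raised the force to about 20 N along the pull with no further movement. That is twice the 10 N spring, so I take it to be at the stop. There was also a side load of about 14 N and a vertical load of about 17 N from slight misalignment.
- **Gravel:** in the last images the hopper is empty, and no pebble shows on the base plate or bench. The spout and bracket hide part of the bowl, so I could not count all seven pebbles in it.
- **Bench:** the bowl, tin, timer, crucible and brush look to be where they were.

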